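Stack the finished beakers in the ring stand

ROBOT

A 6-joint arm with a two-finger parallel gripper is mounted at the origin on the work surface. World frame = base frame: x ahead of the robot, y to its left, z up, the work surface at z = 0. Lengths are in m, angles in rad, forces in N, time in s.
With the tool pointing down it reaches from about 0.225 to 0.875 m from the base axis. Payload 3.4 kg.
Tool frame: the origin (TCP) lies where the fingers leave the gripper's body, on its centre line; the fingertips stand 73 mm ahead of it and the grasp point (between the pads) lies 54 mm ahead of it (manip.pinch_z is the distance from the TCP to the grasp point, in m); z points along the fingers, y is the line along which they close (so a half turn about z gives the same grasp; the last joint's range is limited). The gripper opens to 85 mm and grips with 20 to 120 N. Pads are 22 mm wide; open, the fingers measure 114 mm over their backs; the gripper's body (76 mm by 85 mm) begins 54 mm behind the grasp point. The pads swing forward as they close: fully open they stand 13 mm farther back than shut.
Start: joints at [-1.436, 0.276, 1.505, -0, 1.361, -0.121], TCP at [0.145, -0.556, 0.304] pointing down, gripper open.
Joint ranges: [-2.89, 2.89], [-0.75, 2.08], [0.22, 2.7], [-1.18, 4.32], [0.11, 2.71], [-2.7, 2.7]. Speed limits (rad/s): [2.57, 2.57, 3.14, 3.14, 3.14, 3.14].

INTERFACE

Orientations are given as a unit quaternion [w, x, y, z].
In Python, from rig import readout, imaging, manip gives the robot as it stands. The module is installed in compiled form; this text tells all that it offers.
- The arm moves only by the tool servo_tool, never from a script. Its argument "moves" is a list of rows, each an object with "dp": the shift along the tool's x, y, z in units of 0.2 m (1.0 is 0.2 m), a list of three; "delta_rot": the turn, a rotation vector about the tool's x, y, z in units of 0.1 rad (1.0 is 0.1 rad), a list of three; "fingers": the opening, from 0 (shut) to 1 (fully open). In form: [{"dp": [dx, dy, dz], "delta_rot": [wx, wy, wz], "fingers": fingers}, ...]. A call has 1 to 5 rows; each row shifts and turns the commanded pose from where the row before left it, along the tool's axes as they then stand; what a row does not reach is not made up. A row lasts 1/10 s, in which the tool goes at most 50 mm and 8.59 degrees, less where a joint would pass 70% of its speed; a pose out of reach is approached as far as the arm can. A call with a number of a shift or a turn outside -1 to 1 is refused whole. A call with a gripper value outside its range is refused whole. The fingers move at their own pace and stop on an object; "force" is the grip in N (left out, the last holds). Time passes only in rows, so rows that do not move let the fingers close. It gives the time, the measured TCP pose, the force, the opening and the grip force at its end, in the units of the state.
- readout.get_state(): the state, without advancing time (a new reading comes with each control period).
- imaging.get_image(name): name is "scene" or "side" or "wrist"; returns (picture, depth): 400x640x3 uint8, red, green, blue; 400x640 float32, m along the optical axis (not along the pixel's ray), 0 where there is no reading.
- imaging.calibration(name): a dict with "intrinsics" (3x3 intrinsics, pixels), "dist" ([k1, k2, p1, p2, k3] as OpenCV has them; the pictures are not rectified), "R" (3x3) and "t" (3): a world point X has camera coordinates R X + t; the wrist camera has in their place "hand_eye" (4x4, takes a point from camera to tool coordinates, whose origin is the TCP and whose axes are the flange's). Camera axes: x right, y down, z forward; pixel columns grow to the right and rows downward; lengths in m; the calibration is good to about 2 mm. A picture is of the moment at which its call begins: read the wrist's pose just before it. calibration takes no time and is no camera call.
- manip.sign_off(): hands the job in; it is judged then, once.
The state is a dict: "clock": time; "qpos": joint angles; "qd": joint speeds; "effort": joint torques, N m; "position": TCP position; "ee_rot": TCP orientation; "contact_force": force on the tool from outside, world axes, zero at the start; "moment": the same for the moment, N m; "width": finger opening in m; "gripper_force": force on a finger pad.
Only numpy, scipy, OpenCV 4.12 (cv2) and the standard library are available. Lean on these libraries where they do the work, as an engineer would, in place of code of your own. Each camera call takes 0.05 s, during which the arm holds its last target. There are 200 camera calls.

TASK

Put the three finished metal beakers away as one stack in the blue ring stand: stand the copper one upright inside the ring, with its foot on the base, then nest the brass one, which is leaning in the wooden engraving cradle, fully home in it, and last the steel one in the brass one. Set each beaker down, let go of it before fetching the next, do not let it drop, and leave the coffee pot, the green polish bottle and the hammer where they are.

Things in the scene. Friction and masses are not known exactly. Their poses are not given: they have to be found in the camera images.
- copper_beaker: Reddish copper beaker, 110 mm tall, upright on the work board. All three are alike: tapered, outer diameter 34 mm at the foot growing evenly to 52 mm at 75 mm height, then a step (shoulder) out to a straight collar, 60 mm outside and 55 mm inside, from 75 mm up to the rim. Wall 2.5 mm, floor 4 mm, about 0.2 kg. Origin: centre of the foot's underside; z: its axis, towards the mouth.
- brass_beaker: Yellow brass beaker, same shape as the copper one, origin and z likewise. It starts loose in the cradle, leaning 40 degrees from vertical with its mouth up and towards the cradle's -x (the robot); it lifts out along its own axis and its collar is free on both sides.
- steel_beaker: Grey steel beaker, same shape as the copper one, origin and z likewise; upright on the board (the two may have swapped places). When two beakers are nested, the upper one's shoulder rests on the lower one's rim: it stands 35 mm higher and its whole collar stays in sight.
- stand: Fixed ring stand: dark round steel base, 110 mm across, 10 mm thick, and above it on three thin posts a blue ring, bore 50 mm, outer diameter 68 mm, underside 50 mm and top 62 mm above the table. A beaker stands on the base inside the ring with about 1.5 mm play, its collar well above the ring. Origin: centre of the base's underside, on the table; z up, the ring's axis.
- cradle: Fixed wooden engraving cradle, base 150 by 100 mm, about 90 mm tall, with a V-shaped trough and a foot stop that hold one beaker leaning 40 degrees from vertical towards its -x. Origin: centre of the base's underside. The foot of the beaker starts 35 mm along +x and 48 mm above the origin.
- board: Fixed plywood work board lying on the table, 260 (x) by 220 (y) mm, 10 mm thick; origin: centre of its underside. The copper and steel beakers and the coffee pot stand on it.
- pot: Bystander: loose brass coffee pot, 206 mm tall, foot 88 mm across, with a short spout towards its +y (reaching 64 mm from the axis) and a handle towards its -y (reaching 54 mm from the axis), both 50 to 185 mm above its foot. Origin: centre of its underside. Stands on the work board beside the beakers, taller than them. Not to be disturbed.
- polish: Bystander: loose green polish bottle with black cap, 56 mm diameter, 190 mm tall, standing on the table beside the ring stand, about 110 mm from its axis. Origin: centre of its underside. Not to be disturbed.
- hammer: Bystander: loose hammer, 240 mm long with a 96 mm wide head, lying on the table beside the cradle, about 30 mm high. Origin: middle of its length, underside; handle towards its -x. Not to be disturbed.
Mind the look-alikes: they are no part of the job. What is shaped like the stand but pink or red is not meant.

How it is judged:
On the way, in this order (a step that is already met when the one before it is completed fails the run):
1. the copper beaker stands upright in the ring on the base, let go (horizontal distance between copper_beaker and stand below 0.006 m and z of copper_beaker in the frame of stand between 0.006 and 0.014 m and angle between copper_beaker's own z axis and vertical below 0.07 rad and contact force between the fingers and copper_beaker below 0.2 N and linear speed of copper_beaker below 0.03 m/s), for 0.2 s.
2. the brass beaker is nested home in the copper one, let go (horizontal distance between copper_beaker and stand below 0.006 m and z of copper_beaker in the frame of stand between 0.006 and 0.014 m and angle between each of copper_beaker, brass_beaker's own z axis and vertical below 0.07 rad and horizontal distance between brass_beaker and copper_beaker below 0.006 m and z of brass_beaker in the frame of copper_beaker between 0.031 and 0.039 m and contact force between the fingers and brass_beaker below 0.2 N and linear speed of brass_beaker below 0.03 m/s), for 0.2 s.
3. the steel beaker is nested home in the brass one, let go (horizontal distance between copper_beaker and stand below 0.006 m and z of copper_beaker in the frame of stand between 0.006 and 0.014 m and angle between each of copper_beaker, brass_beaker, steel_beaker's own z axis and vertical below 0.07 rad and horizontal distance between brass_beaker and copper_beaker below 0.006 m and z of brass_beaker in the frame of copper_beaker between 0.031 and 0.039 m and horizontal distance between steel_beaker and brass_beaker below 0.006 m and z of steel_beaker in the frame of brass_beaker between 0.031 and 0.039 m and contact force between the fingers and steel_beaker below 0.2 N and linear speed of steel_beaker below 0.03 m/s), for 0.2 s.
At the end, for the whole second after the job is handed in: Copper beaker on the base inside the ring (within 4 mm in height, 6 mm of the axis); brass nested in it and steel in the brass, each 35 mm above the one below (within 4 mm) and centred within 6 mm; all upright within 4 degrees, released, at rest (all of step 3 and contact force between the fingers and copper_beaker below 0.2 N and linear speed of each of copper_beaker, brass_beaker below 0.03 m/s and contact force between the fingers and brass_beaker below 0.2 N); the robot touches nothing.
It fails at once if the coffee pot is moved by more than 20 mm or tipped (distance of pot from where it was at the start of the episode above 0.02 m or angle between pot's own z axis and vertical above 0.2 rad).
It fails at once if the polish bottle is moved by more than 20 mm or tipped (distance of polish from where it was at the start of the episode above 0.02 m or angle between polish's own z axis and vertical above 0.2 rad).
It fails at once if the hammer is moved by more than 20 mm (distance of hammer from where it was at the start of the episode above 0.02 m).
It fails at once if a beaker is dropped into the stand or the stack (faster than 0.6 m/s in the last 20 mm) ((linear speed of copper_beaker above 0.6 m/s and horizontal distance between copper_beaker and stand below 0.025 m and z of copper_beaker in the frame of stand below 0.03 m) or (linear speed of brass_beaker above 0.6 m/s and horizontal distance between brass_beaker and stand below 0.025 m and z of brass_beaker in the frame of stand below 0.065 m) or (linear speed of steel_beaker above 0.6 m/s and horizontal distance between steel_beaker and stand below 0.025 m and z of steel_beaker in the frame of stand below 0.1 m)).
It also fails if it takes over 72 s, if anything falls off the work surface, if the arm or the gripper's body presses on something with over 40 N, if the wrist force passes 120 N, or if a joint passes its speed limit or range.

## Working session

There is one attempt and no reset: what is moved stays moved. The work goes in short steps, Python scripts to look and compute and a tool call to move; the robot and the scene stay as the last step left them, time stands still between calls to the robot, and variables do not carry over. Pictures are saved under pics/ and viewed, at most 10 in all, crops included, and the job is handed in when it is done.

Besides the shell and the picture viewer there is one more tool, called after ">>>" as name(argument=value, ...) on one line, values as JSON. servo_tool: Moves the arm, as the interface text tells. Its arguments: {"type":"object","properties":{"moves":{"type":"array"},"force":{"type":"number"}},"required":["moves"]}

```bash
mkdir -p pics
cat > h.py <<'E'
import numpy as np, cv2
from rig import readout, imaging, manip
from scipy.spatial.transform import Rotation as Ro
def rot(q): return Ro.from_quat([q[1],q[2],q[3],q[0]])
def cloud(name, st=None):
    st=readout.get_state(); im,d=imaging.get_image(name); c=imaging.calibration(name)
    v,u=np.mgrid[0:400,0:640]
    p=cv2.undistortPoints(np.stack([u,v],-1).reshape(-1,1,2).astype(np.float64),np.array(c['intrinsics']),np.array(c['dist'])).reshape(400,640,2)
    X=np.concatenate([p,np.ones((400,640,1))],-1)*d[...,None]
    if 'R' in c: W=(X-np.array(c['t']))@np.array(c['R'])
    else:
        H=np.array(c['hand_eye']); T=X@H[:3,:3].T+H[:3,3]
        W=T@rot(st['ee_rot']).as_matrix().T+np.array(st['position'])
    W[d==0]=np.nan
    return im,W
def save(n,im): cv2.imwrite('pics/'+n,im[...,::-1])
E
python3 - <<'E'
from h import *
a=[]
for n in('scene','side'):
    im,W=cloud(n); np.savez(n+'.npz',im=im,W=W); a.append(im)
save('a.png',cv2.resize(a[0],(800,500))); save('b.png',cv2.resize(a[1],(800,500)))
print(readout.get_state())
E
```

```text
{'clock': 0.1, 'qpos': array([-1.43598658e+00,  2.76541772e-01,  1.50598686e+00, -1.35375311e-05,
        1.36069987e+00, -1.20989249e-01]), 'qd': array([ 0.00151549, -0.00168445, -0.00201281, -0.00026315, -0.00060191,
        0.00110545]), 'effort': array([ 1.18941345e-03, -4.17700624e+01, -2.46405351e+01, -1.93378623e-04,
        5.82840876e-03,  1.74823686e-06]), 'position': array([ 0.14543635, -0.55594989,  0.30312824]), 'ee_rot': array([-8.17856110e-04,  9.91831490e-01,  1.27552444e-01, -1.22706063e-05]), 'contact_force': array([ 0.30874357,  0.48363301, -0.39435427]), 'moment': array([-0.01649292, -0.00024679, -0.06820248]), 'gripper_force': 0.0, 'width': 0.08544013302964369}
```

View pics/a.png

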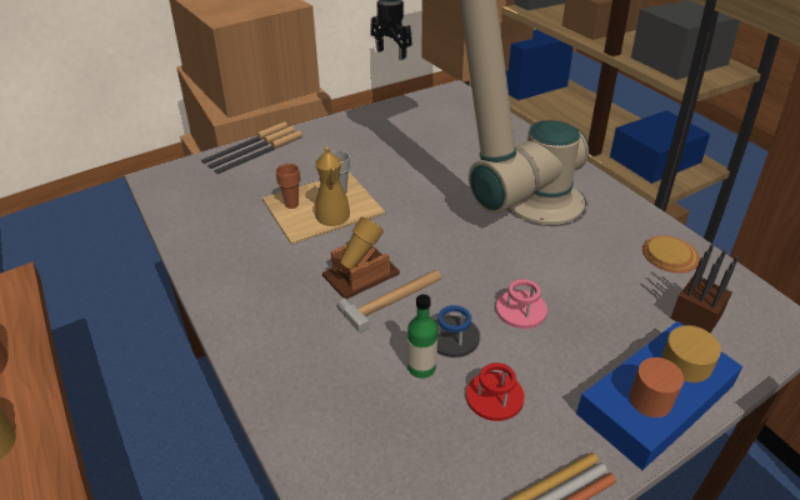

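View pics/b.png

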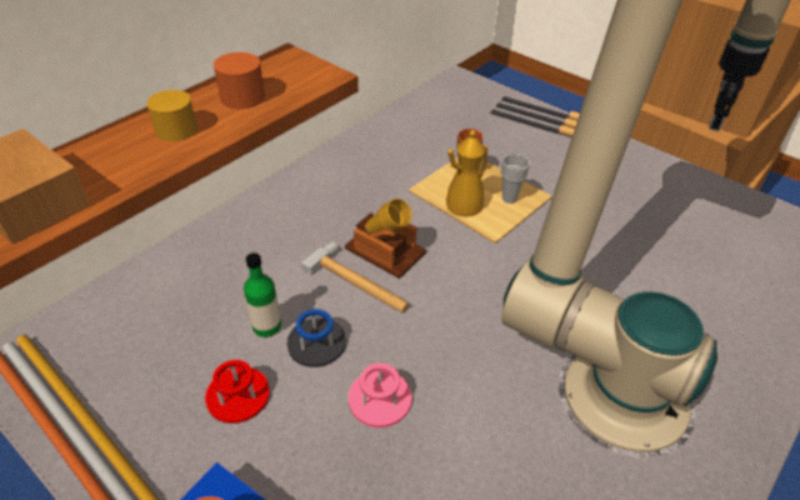

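Scene picture (800x500): the copper beaker is at (288,185), steel at (343,170) behind the pot at (332,190), and brass in the cradle at (362,243). The polish bottle is at (423,340) and the hammer at (390,300).
There are three stand candidates: blue ring on a dark base (455,325), pink (522,300) and red (496,385). Only the blue one on the dark base fits the description. I'll confirm it in a crop and measure.

Run:
```python
from h import *
from scipy.optimize import least_squares
D={n:np.load(n+'.npz') for n in('scene','side')}
save('c.png',cv2.resize(np.vstack([D['scene']['im'][215:310,300:440],D['scene']['im'][110:205,200:340]]),None,fx=4,fy=3))
def pts(n,box,f):
    im=D[n]['im'];W=D[n]['W'];u0,v0,u1,v1=box
    i=cv2.cvtColor(im,cv2.COLOR_RGB2HSV)[v0:v1,u0:u1].reshape(-1,3).astype(int);w=W[v0:v1,u0:u1].reshape(-1,3)
    m=f(i,w)&np.isfinite(w).all(1); return w[m]
def circ(P,r):
    s=least_squares(lambda c:np.hypot(P[:,0]-c[0],P[:,1]-c[1])-r,P[:,:2].mean(0),loss='soft_l1',f_scale=.001);return s.x, np.sqrt(np.mean(s.fun**2)),len(P)
z=lambda a,b:(lambda w:(w[:,2]>a)&(w[:,2]<b))
blue=lambda i,w:(i[:,0]>100)&(i[:,0]<125)&(i[:,1]>120)&z(.045,.07)(w)
for n,b in(('scene',(340,235,395,290)),('side',(225,240,290,295))):
    P=pts(n,b,blue); t=P[P[:,2]>.058]; print(n,'ring',len(P),np.median(t,0),(t.max(0)+t.min(0))/2,np.ptp(t,axis=0),np.percentile(P[:,2],[2,50,98]))
    P=pts(n,b,lambda i,w:z(.004,.016)(w)&(i[:,2]<90)); print(' base',(np.percentile(P,1,0)+np.percentile(P,99,0))/2,np.ptp(P,axis=0),np.median(P[:,2]))
def show(nm,P):
    print(nm,len(P)); 
    c=P[(P[:,2]>.09)&(P[:,2]<.117)]; print(' collar',circ(c,.030), 'zmax',np.percentile(P[:,2],[99,100]))
    t=P[(P[:,2]>.02)&(P[:,2]<.08)]
    s=least_squares(lambda q:np.hypot(t[:,0]-q[0],t[:,1]-q[1])-(.017+.009*(t[:,2]-.01)/.075),t[:,:2].mean(0),loss='soft_l1',f_scale=.001);print(' body',s.x,len(t),np.std(s.fun))
red=lambda i,w:((i[:,0]<10)|(i[:,0]>172))&(i[:,1]>90)&z(.015,.13)(w)
show('copper',pts('scene',(215,125,245,175),red))
gray=lambda i,w:(i[:,1]<60)&z(.015,.13)(w)
show('steel scene',pts('scene',(262,115,285,165),gray))
show('steel side',pts('side',(395,118,428,168),gray))
# pot
pz=lambda i,w:(i[:,0]>12)&(i[:,0]<28)&(i[:,1]>120)&z(.02,.22)(w)
for n,b in(('scene',(248,112,285,184)),('side',(355,100,395,175))):
    P=pts(n,b,pz);q=P[P[:,2]<.05];print('pot',n,np.median(P,0),circ(q,.042))
# board
for n,b in(('scene',(200,130,315,200)),('side',(320,120,450,195))):
    P=pts(n,b,lambda i,w:z(.006,.014)(w)&(i[:,1]>60));r=cv2.minAreaRect((P[:,:2]*1000).astype(np.float32));print('board',r)
# brass
for n,b in(('scene',(262,170,310,225)),('side',(285,155,335,200))):
    P=pts(n,b,lambda i,w:(i[:,0]>=19)&(i[:,0]<30)&(i[:,1]>110)&z(.05,.2)(w));print('brass',n,len(P),P.mean(0),P.min(0),P.max(0)); np.save('br_'+n,P)
# cradle base
for n,b in(('scene',(250,185,325,240)),('side',(270,165,345,222))):
    P=pts(n,b,lambda i,w:(i[:,0]<16)&(i[:,1]>90)&z(.006,.1)(w));r=cv2.minAreaRect((P[:,:2]*1000).astype(np.float32));print('cradle',r)
```

```text
scene ring 246 [0.4954052  0.28649761 0.0617655 ] [0.49273627 0.28607627 0.06282613] [0.06667849 0.06620637 0.00963498] [0.05315087 0.06091014 0.0659429 ]
 base [0.49097575 0.28533751 0.00987184] [0.10407678 0.12523636 0.01193416] 0.0103363991453293
side ring 329 [0.48735742 0.28525072 0.06274013] [0.49107755 0.28374372 0.06309558] [0.06757812 0.06780152 0.00987994] [0.05476697 0.06249056 0.06661357]
 base [0.48927217 0.28382935 0.01035862] [0.13495263 0.11412368 0.01183428] 0.011386192098808952
copper 260
 collar (array([ 0.58946777, -0.31876544]), np.float64(0.0031105507074123593), 122) zmax [0.12336292 0.12365462]
 body [ 0.58938791 -0.32048468] 78 0.002793289570158434
steel scene 220
 collar (array([ 0.45510519, -0.30629244]), np.float64(0.0029664496948845456), 107) zmax [0.12179494 0.12434038]
 body [ 0.45485709 -0.30558486] 68 0.002263273591798083
steel side 625
 collar (array([ 0.45246612, -0.30723201]), np.float64(0.0027552108276186955), 298) zmax [0.12484394 0.12646589]
 body [ 0.45367688 -0.30862114] 179 0.0019535479975363854
pot scene [ 0.532458   -0.19467662  0.09256738] 
[... 172 characters left out ...]
007836586642162642), 261)
board ((523.3851928710938, -220.9588165283203), (351.5496826171875, 262.185302734375), 86.72186279296875)
board ((533.8612670898438, -247.0169219970703), (339.2832336425781, 289.6864318847656), 86.94942474365234)
brass scene 299 [0.56155316 0.02085018 0.10884433] [ 0.50514889 -0.18366573  0.05026336] [0.60743252 0.04163862 0.15092605]
brass side 479 [0.54621929 0.01063872 0.1107988 ] [ 0.50379155 -0.0269077   0.05666248] [0.60136282 0.04049075 0.15374479]
cradle ((559.7947387695312, 50.193302154541016), (149.406494140625, 177.250244140625), 3.847930669784546)
cradle ((558.7621459960938, 26.663101196289062), (192.27076721191406, 148.6365966796875), 49.26024627685547)
```

View pics/c.png

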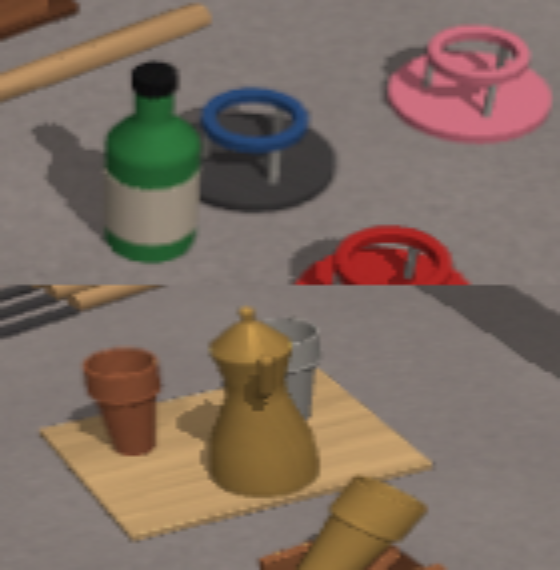

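Crop: the blue ring stand (upper tile, about (255,120)) stands beside the green bottle, so it is confirmed over pink (478,55) and red (390,260). The lower tile shows copper (120,390) clear of the pot, and steel (300,360) behind it. I'll turn the tool so that tool y is world x, and work out the brass axis and the look poses.

>>> servo_tool(moves=[{"dp": [0, 0, 0], "delta_rot": [0, 0, -1], "fingers": 1}, {"dp": [0, 0, 0], "delta_rot": [0, 0, -1], "fingers": 1}, {"dp": [0, 0, 0], "delta_rot": [0, 0, -1], "fingers": 1}, {"dp": [0, 0, 0], "delta_rot": [0, 0, -1], "fingers": 1}, {"dp": [0, 0, 0], "delta_rot": [0, 0, -1], "fingers": 1}])

```text
clock: 0.6
position: [0.1454, -0.5561, 0.3034]
ee_rot: [-0.001, 0.929, 0.371, 0.0]
contact_force: [0.3, -0.6, -0.3]
width: 0.0856
gripper_force: 0.0
```

>>> servo_tool(moves=[{"dp": [0, 0, 0], "delta_rot": [0, 0, -1], "fingers": 1}, {"dp": [0, 0, 0], "delta_rot": [0, 0, -1], "fingers": 1}, {"dp": [0, 0, 0], "delta_rot": [0, 0, -1], "fingers": 1}, {"dp": [0, 0, 0], "delta_rot": [0, 0, -1], "fingers": 1}, {"dp": [0, 0, 0], "delta_rot": [0, 0, -1], "fingers": 1}])

```text
clock: 1.1
position: [0.1455, -0.5561, 0.3034]
ee_rot: [-0.0, 0.808, 0.589, 0.0]
contact_force: [-0.8, 0.3, -0.1]
width: 0.0853
gripper_force: 0.0
```

>>> servo_tool(moves=[{"dp": [0, 0, 0], "delta_rot": [0, 0, -1], "fingers": 1}, {"dp": [0, 0, 0], "delta_rot": [0, 0, -1], "fingers": 1}, {"dp": [0, 0, 0], "delta_rot": [0, 0, -1], "fingers": 1}, {"dp": [0, 0, 0], "delta_rot": [0, 0, -0.15], "fingers": 1}, {"dp": [0, 0, 0], "delta_rot": [0, 0, 0], "fingers": 1}])

```text
clock: 1.6
position: [0.1455, -0.5562, 0.3036]
ee_rot: [-0.0, 0.708, 0.707, 0.0]
contact_force: [-0.2, -0.4, -0.4]
width: 0.0853
gripper_force: 0.0
```

Run:
```python
from h import *
from scipy.optimize import least_squares
s=readout.get_state();print(s['clock'],s['position'],rot(s['ee_rot']).as_matrix().round(4).tolist(),s['qpos'])
c=imaging.calibration('wrist');print(np.round(c['hand_eye'],4).tolist(),np.round(c['intrinsics'],1).tolist())
# polish
for n,b in(('scene',(320,235,355,305)),('side',(190,200,230,275))):
    d=np.load(n+'.npz');h=cv2.cvtColor(d['im'],cv2.COLOR_RGB2HSV)[b[1]:b[3],b[0]:b[2]].reshape(-1,3);w=d['W'][b[1]:b[3],b[0]:b[2]].reshape(-1,3)
    P=w[(h[:,0]>45)&(h[:,0]<80)&(h[:,1]>120)&(w[:,2]>.015)&(w[:,2]<.12)]
    q=least_squares(lambda c:np.hypot(P[:,0]-c[0],P[:,1]-c[1])-.028,P[:,:2].mean(0),loss='soft_l1',f_scale=.001);print('polish',q.x,len(P))
# brass: outer profile fit
for names in(('scene',),('side',),('scene','side')):
    P=np.vstack([np.load(f'br_{n}.npy') for n in names]);P=P[P[:,1]>-.05]
    def f(q,P=P):
        a=np.array([np.sin(q[3])*np.cos(q[4]),np.sin(q[3])*np.sin(q[4]),np.cos(q[3])])
        v=P-q[:3];t=v@a;r=np.linalg.norm(v-t[:,None]*a,axis=1)
        R=np.where(t<.075,.017+.009*t/.075,.030)
        side=np.abs(r-R); inn=np.where(t>.076,np.abs(r-.0275),1)
        cap=np.where(r<R,np.abs(t),1)
        return np.minimum(np.minimum(side,inn),cap)+.2*np.maximum(t-.11,0)*5+np.maximum(-t,0)
    q=least_squares(f,[.595,.015,.05,np.radians(40),np.pi],loss='soft_l1',f_scale=.002,x_scale=[.01,.01,.01,.1,.1]);print(names,q.x[:3].round(4),np.degrees(q.x[3:]).round(2),q.cost)
```

```text
1.6 [ 0.14546307 -0.55616842  0.3035728 ] [[0.0016, 1.0, -0.0001], [1.0, -0.0016, 0.0007], [0.0007, -0.0001, -1.0]] [-1.43599788e+00  2.76200056e-01  1.50536089e+00 -1.08052075e-06
  1.36069539e+00 -1.43440875e+00]
[[0.0008, -0.9662, -0.2577, 0.0648], [1.0, 0.0007, 0.0004, -0.0006], [-0.0002, -0.2577, 0.9662, -0.0701], [0.0, 0.0, 0.0, 1.0]] [[314.3, 0.0, 321.0], [0.0, 314.3, 201.6], [0.0, 0.0, 1.0]]
polish [0.59137914 0.31902489] 215
polish [0.59228302 0.31806856] 218
('scene',) [0.5956 0.0127 0.0518] [ 41.51 182.52] 0.00044217830608213283
('side',) [0.5946 0.0115 0.0564] [ 41.08 182.67] 0.0004254853222905352
('scene', 'side') [0.5947 0.0123 0.053 ] [ 40.37 183.18] 0.0009679543856128037
```

>>> servo_tool(moves=[{"dp": [0.079, 0.148, 0], "delta_rot": [0, 0, 0], "fingers": 1}, {"dp": [0.079, 0.148, 0], "delta_rot": [0, 0, 0], "fingers": 1}, {"dp": [0.079, 0.148, 0], "delta_rot": [0, 0, 0], "fingers": 1}, {"dp": [0.079, 0.148, 0], "delta_rot": [0, 0, 0], "fingers": 1}, {"dp": [0.079, 0.148, 0], "delta_rot": [0, 0, 0], "fingers": 1}])

```text
clock: 2.1
position: [0.2945, -0.4766, 0.3038]
ee_rot: [0.0, 0.708, 0.706, -0.0]
contact_force: [-0.6, -0.4, 0.8]
width: 0.0855
gripper_force: 0.0
```

>>> servo_tool(moves=[{"dp": [0.079, 0.148, 0], "delta_rot": [0, 0, 0], "fingers": 1}, {"dp": [0.079, 0.148, 0], "delta_rot": [0, 0, 0], "fingers": 1}, {"dp": [0.079, 0.148, 0], "delta_rot": [0, 0, 0], "fingers": 1}, {"dp": [0.079, 0.148, 0], "delta_rot": [0, 0, 0], "fingers": 1}, {"dp": [0.079, 0.148, 0], "delta_rot": [0, 0, 0], "fingers": 1}])

```text
clock: 2.6
position: [0.4426, -0.3975, 0.3038]
ee_rot: [-0.0, 0.708, 0.707, -0.0]
contact_force: [-0.7, -0.1, 0.5]
width: 0.0855
gripper_force: 0.0
```

>>> servo_tool(moves=[{"dp": [0.079, 0.148, 0], "delta_rot": [0, 0, 0], "fingers": 1}, {"dp": [0.079, 0.148, 0], "delta_rot": [0, 0, 0], "fingers": 1}, {"dp": [0.079, 0.148, 0], "delta_rot": [0, 0, 0], "fingers": 1}, {"dp": [0.079, 0.148, 0], "delta_rot": [0, 0, 0], "fingers": 1}, {"dp": [0.079, 0.148, 0], "delta_rot": [0, 0, 0], "fingers": 1}])

```text
clock: 3.1
position: [0.5906, -0.3185, 0.3037]
ee_rot: [-0.0, 0.708, 0.707, -0.0]
contact_force: [0.1, -0.3, -0.1]
width: 0.0854
gripper_force: 0.0
```

>>> servo_tool(moves=[{"dp": [0, 0, 0], "delta_rot": [0, 0, -1], "fingers": 1}, {"dp": [0, 0, 0], "delta_rot": [0, 0, -1], "fingers": 1}, {"dp": [0, 0, 0], "delta_rot": [0, 0, -1], "fingers": 1}, {"dp": [0, 0, 0], "delta_rot": [0, 0, -1], "fingers": 1}, {"dp": [0, 0, 0], "delta_rot": [0, 0, -1], "fingers": 1}])

```text
clock: 3.6
position: [0.5895, -0.3192, 0.3036]
ee_rot: [-0.0, 0.509, 0.861, -0.0]
contact_force: [-0.1, -0.9, -0.3]
width: 0.0853
gripper_force: 0.0
```

>>> servo_tool(moves=[{"dp": [0, 0, 0], "delta_rot": [0, 0, -1], "fingers": 1}, {"dp": [0, 0, 0], "delta_rot": [0, 0, -1], "fingers": 1}, {"dp": [0, 0, 0], "delta_rot": [0, 0, -1], "fingers": 1}, {"dp": [0, 0, 0], "delta_rot": [0, 0, -1], "fingers": 1}, {"dp": [0, 0, 0], "delta_rot": [0, 0, -1], "fingers": 1}])

```text
clock: 4.1
position: [0.5894, -0.3193, 0.3036]
ee_rot: [-0.0, 0.28, 0.96, 0.0]
contact_force: [0.5, 0.3, 0.1]
width: 0.0855
gripper_force: 0.0
```

>>> servo_tool(moves=[{"dp": [0, 0, 0], "delta_rot": [0, 0, -1], "fingers": 1}, {"dp": [0, 0, 0], "delta_rot": [0, 0, -1], "fingers": 1}, {"dp": [0, 0, 0], "delta_rot": [0, 0, -1], "fingers": 1}, {"dp": [0, 0, 0], "delta_rot": [0, 0, -1], "fingers": 1}, {"dp": [0, 0, 0], "delta_rot": [0, 0, -1], "fingers": 1}])

```text
clock: 4.6
position: [0.5894, -0.3193, 0.3036]
ee_rot: [-0.0, 0.034, 0.999, 0.0]
contact_force: [0.6, 0.5, -0.4]
width: 0.0855
gripper_force: 0.0
```

>>> servo_tool(moves=[{"dp": [0, 0, 0], "delta_rot": [0, 0, -0.71], "fingers": 1}, {"dp": [0, 0, 0], "delta_rot": [0, 0, 0], "fingers": 1}])

```text
clock: 4.8
position: [0.5895, -0.3193, 0.3036]
ee_rot: [-0.0, 0.001, 1.0, 0.0]
contact_force: [0.1, -0.9, 0.8]
width: 0.0856
gripper_force: 0.0
```

```bash
cat >> h.py <<'E'
from scipy.optimize import least_squares
def circ(P,r):
    s=least_squares(lambda c:np.hypot(P[:,0]-c[0],P[:,1]-c[1])-r,P[:,:2].mean(0),loss='soft_l1',f_scale=.001);return s.x.round(4), round(1e3*np.median(np.abs(s.fun)),2),len(P)
def say():
    s=readout.get_state();print(s['clock'],s['position'].round(4),rot(s['ee_rot']).as_matrix().round(3).tolist(),'q',s['qpos'].round(3),'w',s['width'],s['gripper_force'],s['contact_force'].round(1));return s
def annulus(W,c,zt,ri,ro,tol=.004):
    "centre of a flat ring at height zt"
    c=np.array(c)
    for _ in range(8):
        P=W[np.isfinite(W).all(-1)&(np.abs(W[...,2]-zt)<tol)]
        P=P[np.abs(np.hypot(*(P[:,:2]-c).T)-(ri+ro)/2)<.015]
        c,e,n=circ(P,(ri+ro)/2)
    return c,e,n,np.median(P[:,2]).round(4)
E
python3 - <<'E'
from h import *
say()
im,W=cloud('wrist');np.savez('w1.npz',im=im,W=W);save('d.png',im)
print('rim',annulus(W,(.589,-.319),.12,.0275,.030))
E
```

```text
4.8 [ 0.5895 -0.3193  0.3036] [[-1.0, 0.001, -0.0], [0.001, 1.0, 0.0], [0.0, 0.0, -1.0]] q [-0.6    0.421  1.283 -0.     1.438 -2.17 ] w 0.08557156969568293 0.0 [ 0.1 -0.9  0.8]
rim (array([ 0.5887, -0.3207]), np.float64(0.7), 735, np.float64(0.1198))
```

View pics/d.png

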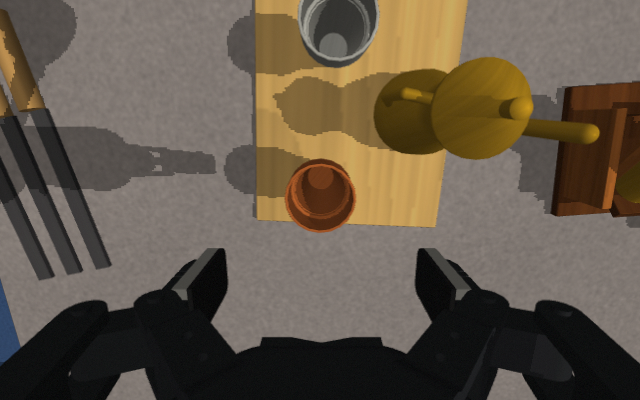

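Wrist view: copper's mouth is at (320,195), steel is at (338,30), and the pot at (450,108) is clear of the fingers' path. I'll go down on copper, close and lift.

>>> servo_tool(moves=[{"dp": [0.004, -0.007, 0.15], "delta_rot": [0, 0, 0], "fingers": 1}, {"dp": [0, 0, 0.15], "delta_rot": [0, 0, 0], "fingers": 1}, {"dp": [0, 0, 0.15], "delta_rot": [0, 0, 0], "fingers": 1}, {"dp": [0, 0, 0.15], "delta_rot": [0, 0, 0], "fingers": 1}, {"dp": [0, 0, 0.14], "delta_rot": [0, 0, 0], "fingers": 1}], force=40)

```text
clock: 5.35
position: [0.5885, -0.3206, 0.1545]
ee_rot: [-0.0, 0.001, 1.0, 0.0]
contact_force: [0.1, -0.6, -0.1]
width: 0.0852
gripper_force: 0.0
```

>>> servo_tool(moves=[{"dp": [0, 0, 0], "delta_rot": [0, 0, 0], "fingers": 1}, {"dp": [0, 0, 0], "delta_rot": [0, 0, 0], "fingers": 0.4}, {"dp": [0, 0, 0], "delta_rot": [0, 0, 0], "fingers": 0.4}, {"dp": [0, 0, 0], "delta_rot": [0, 0, 0], "fingers": 0.4}, {"dp": [0, 0, 0], "delta_rot": [0, 0, 0], "fingers": 0.4}], force=40)

```text
clock: 5.85
position: [0.5897, -0.3212, 0.1581]
ee_rot: [0.002, -0.0, 1.0, -0.001]
contact_force: [0.3, -0.4, 4.0]
width: 0.058
gripper_force: 43.7
```

>>> servo_tool(moves=[{"dp": [0, 0, 0], "delta_rot": [0, 0, 0], "fingers": 0.4}, {"dp": [0, 0, 0], "delta_rot": [0, 0, 0], "fingers": 0.4}, {"dp": [0, 0, 0], "delta_rot": [0, 0, 0], "fingers": 0.4}])

```text
clock: 6.15
position: [0.5897, -0.3212, 0.1581]
ee_rot: [0.002, -0.0, 1.0, -0.001]
contact_force: [0.8, 0.5, 6.5]
width: 0.058
gripper_force: 43.9
```

Run:
```python
from h import *
say()
```

```text
6.15 [ 0.5897 -0.3212  0.1581] [[-1.0, -0.0, 0.004], [-0.0, 1.0, -0.002], [-0.004, -0.002, -1.0]] q [-0.602  0.517  1.494  0.     1.126 -2.173] w 0.057997907262411226 43.85031773708761 [0.8 0.5 6.5]
```

>>> servo_tool(moves=[{"dp": [0, 0, -0.1], "delta_rot": [0, 0, 0], "fingers": 0.4}, {"dp": [0, 0, -0.24], "delta_rot": [0, 0, 0], "fingers": 0.4}, {"dp": [0, 0, -0.24], "delta_rot": [0, 0, 0], "fingers": 0.4}, {"dp": [0, 0, -0.24], "delta_rot": [0, 0, 0], "fingers": 0.4}, {"dp": [0, 0, -0.24], "delta_rot": [0, 0, 0], "fingers": 0.4}])

```text
clock: 6.65
position: [0.5881, -0.3204, 0.3694]
ee_rot: [-0.0, -0.0, 1.0, 0.0]
contact_force: [1.2, -0.1, -2.9]
width: 0.058
gripper_force: 44.4
```

>>> servo_tool(moves=[{"dp": [0, 0, -0.24], "delta_rot": [0, 0, 0], "fingers": 0.4}, {"dp": [0, 0, 0], "delta_rot": [0, 0, 0], "fingers": 0.4}, {"dp": [0.038, 0.1, 0], "delta_rot": [0, 0, 0], "fingers": 0.4}, {"dp": [0.038, 0.2, 0], "delta_rot": [0, 0, 0], "fingers": 0.4}, {"dp": [0.038, 0.2, 0], "delta_rot": [0, 0, 0], "fingers": 0.4}])

```text
clock: 7.15
position: [0.565, -0.2201, 0.4138]
ee_rot: [-0.001, 0.001, 1.0, 0.001]
contact_force: [-0.4, 0.4, -3.2]
width: 0.058
gripper_force: 44.5
```

>>> servo_tool(moves=[{"dp": [0.038, 0.2, 0], "delta_rot": [0, 0, 0], "fingers": 0.4}, {"dp": [0.038, 0.2, 0], "delta_rot": [0, 0, 0], "fingers": 0.4}, {"dp": [0.038, 0.2, 0], "delta_rot": [0, 0, 0], "fingers": 0.4}, {"dp": [0.038, 0.2, 0], "delta_rot": [0, 0, 0], "fingers": 0.4}, {"dp": [0.038, 0.2, 0], "delta_rot": [0, 0, 0], "fingers": 0.4}])

```text
clock: 7.65
position: [0.5266, -0.0192, 0.4144]
ee_rot: [-0.001, 0.0, 1.0, 0.0]
contact_force: [0.4, -0.3, -2.8]
width: 0.0577
gripper_force: 44.5
```

>>> servo_tool(moves=[{"dp": [0.038, 0.2, 0], "delta_rot": [0, 0, 0], "fingers": 0.4}, {"dp": [0.038, 0.2, 0], "delta_rot": [0, 0, 0], "fingers": 0.4}, {"dp": [0.038, 0.2, 0], "delta_rot": [0, 0, 0], "fingers": 0.4}, {"dp": [0.038, 0.2, 0], "delta_rot": [0, 0, 0], "fingers": 0.4}, {"dp": [0.038, 0.2, 0], "delta_rot": [0, 0, 0], "fingers": 0.4}])

```text
clock: 8.15
position: [0.4886, 0.1806, 0.4145]
ee_rot: [-0.001, 0.0, 1.0, -0.0]
contact_force: [-0.1, 0.4, -3.3]
width: 0.0579
gripper_force: 44.5
```

>>> servo_tool(moves=[{"dp": [0, 0, 0.1], "delta_rot": [0, 0, 0], "fingers": 0.4}, {"dp": [0, 0, 0.15], "delta_rot": [0, 0, 0], "fingers": 0.4}, {"dp": [0, 0, 0.15], "delta_rot": [0, 0, 0], "fingers": 0.4}, {"dp": [0, 0, 0], "delta_rot": [0, 0, 0], "fingers": 0.4}])

```text
clock: 8.55
position: [0.4865, 0.1787, 0.3305]
ee_rot: [-0.006, -0.0, 1.0, -0.001]
contact_force: [-1.2, 0.3, -3.0]
width: 0.0578
gripper_force: 44.7
```

Run:
```python
from h import *
say()
im,W=cloud('wrist');np.savez('w2.npz',im=im,W=W);save('e.png',im)
print('ring',annulus(W,(.491,.285),.062,.025,.034))
```

```text
8.55 [0.4865 0.1787 0.3305] [[-1.0, -0.001, -0.012], [-0.001, 1.0, -0.003], [0.012, -0.003, -1.0]] q [ 0.218  0.181  1.567 -0.     1.406 -1.353] w 0.05777339949434118 44.7114294860512 [-1.2  0.3 -3. ]
ring (array([0.4907, 0.2814]), np.float64(2.28), 1378, np.float64(0.0619))
```

View pics/e.png

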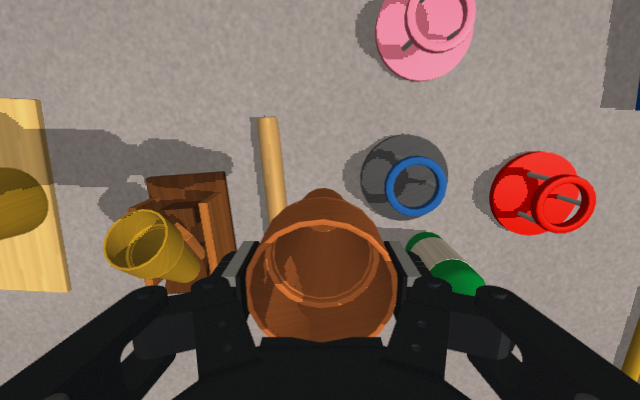

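Wrist view: the blue ring is at (417,186) on the dark base. Pink (425,15) and red (565,205) are separate. The held copper rim is at (322,275), and the green bottle at (445,262) is below the fingers. I'll take a settled measurement of the ring and of the held rim.

```bash
cat >> h.py <<'E'
def ring(im,W):
    h=cv2.cvtColor(im,cv2.COLOR_RGB2HSV); m=(h[...,0]>100)&(h[...,0]<125)&(h[...,1]>110)&np.isfinite(W).all(-1)&(np.hypot(W[...,0]-.491,W[...,1]-.284)<.06)
    P=W[m];P=P[np.abs(P[:,2]-.062)<.004]
    H=cv2.convexHull((P[:,:2]).astype(np.float32))[:,0]
    return P[:,:2].mean(0).round(4),cv2.minEnclosingCircle(H),circ(H,.034),len(P)
E
python3 - <<'E'
from h import *
for k in range(2):
    s=say(); im,W=cloud('wrist'); np.savez('w2.npz',im=im,W=W)
    print(ring(im,W))
    c=s['position']
    for zt in(.035,.03,.04):print('rim',zt,annulus(W,c[:2],c[2]-zt,.0275,.03,.003))
h=cv2.cvtColor(im,cv2.COLOR_RGB2HSV); m=((h[...,0]<10)|(h[...,0]>172))&np.isfinite(W).all(-1)&(np.hypot(W[...,0]-c[0],W[...,1]-c[1])<.05)
P=W[m]-c;print(np.percentile(P[:,2],[50,90,99,99.9]))
t=P[P[:,2]>np.percentile(P[:,2],99)-.003];print(len(t),t.mean(0),t.min(0),t.max(0))
E
```

```text
8.6 [0.4881 0.1789 0.3333] [[-1.0, -0.0, -0.007], [-0.0, 1.0, -0.002], [0.007, -0.002, -1.0]] q [ 0.218  0.18   1.562 -0.     1.407 -1.353] w 0.05817635163010903 44.70263379625976 [ 0.6  0.6 -2.1]
(array([0.4901, 0.2819]), ((0.4913254976272583, 0.28173044323921204), 0.03417646139860153), (array([0.4911, 0.2819]), np.float64(0.38), 39), 1365)
rim 0.035 (array([0.4869, 0.1784]), np.float64(0.73), 1788, np.float64(0.296))
rim 0.03 (array([0.4798, 0.1786]), np.float64(1.8), 801, np.float64(0.3028))
rim 0.04 (array([0.4864, 0.1785]), np.float64(0.91), 3483, np.float64(0.2947))
8.65 [0.4894 0.1791 0.3353] [[-1.0, -0.0, -0.002], [-0.0, 1.0, -0.001], [0.002, -0.001, -1.0]] q [ 0.217  0.179  1.559 -0.     1.407 -1.353] w 0.058261588019989194 44.73990708589554 [ 0.3  0.3 -2.9]
(array([0.4901, 0.2817]), ((0.4912252724170685, 0.28190189599990845), 0.03398777171969414), (array([0.4911, 0.282 ]), np.float64(0.46), 49), 1362)
rim 0.035 (array([0.4883, 0.1786]), np.float64(0.74), 1699, np.float64(0.298))
rim 0.03 (array([0.4813, 0.1789]), np.float64(1.8), 797, np.float64(0.3047))
rim 0.04 (array([0.4879, 0.1788]), np.float64(0.89), 3554, np.float64(0.2967))
[0.00360299 0.02320229 0.02763842 0.02832368]
116 [-0.02006655 -0.00029009  0.02632941] [-0.02170545 -0.02174461  0.02465617] [-0.01835748  0.02124854  0.02839422]
```

>>> servo_tool(moves=[{"dp": [-0.005, 0.12, 0], "delta_rot": [0, 0, 0], "fingers": 0.4}, {"dp": [-0.005, 0.2, 0], "delta_rot": [0, 0, 0], "fingers": 0.4}, {"dp": [0, 0.2, 0], "delta_rot": [0, 0, 0], "fingers": 0.4}, {"dp": [0, 0, 0.15], "delta_rot": [0, 0, 0], "fingers": 0.4}, {"dp": [0, 0, 0.18], "delta_rot": [0, 0, 0], "fingers": 0.4}])

```text
clock: 9.2
position: [0.4939, 0.2854, 0.2728]
ee_rot: [0.004, -0.001, 1.0, 0.002]
contact_force: [-0.2, 0.4, -3.1]
width: 0.058
gripper_force: 44.9
```

>>> servo_tool(moves=[{"dp": [0, 0, 0.15], "delta_rot": [0, 0, 0], "fingers": 0.4}, {"dp": [0, 0, 0.07], "delta_rot": [0, 0, 0], "fingers": 0.4}, {"dp": [0, 0, 0], "delta_rot": [0, 0, 0], "fingers": 0.4}, {"dp": [0, 0, 0], "delta_rot": [0, 0, 0], "fingers": 0.4}, {"dp": [0, 0, 0], "delta_rot": [0, 0, 0], "fingers": 0.4}])

```text
clock: 9.7
position: [0.4931, 0.2837, 0.2281]
ee_rot: [0.002, 0.0, 1.0, 0.001]
contact_force: [-0.3, -0.1, -1.5]
width: 0.0582
gripper_force: 44.9
```

Run:
```python
from h import *
s=say(); c=s['position']
A,V=cloud('scene'); B,U=cloud('side'); im,W=cloud('wrist')
print('wrist',ring(im,W),annulus(W,c[:2],c[2]-.037,.0275,.03,.003))
np.savez('w3.npz',im=im,W=W)
for n,i,w in(('scene',A,V),('side',B,U)):
    print(n,ring(i,w))
    h=cv2.cvtColor(i,cv2.COLOR_RGB2HSV); m=((h[...,0]<10)|(h[...,0]>172))&(h[...,1]>90)&np.isfinite(w).all(-1)&(np.hypot(w[...,0]-c[0],w[...,1]-c[1])<.05)&(w[...,2]>.07)
    P=w[m];print(' beaker z',np.percentile(P[:,2],[1,99]),'body',circ(P[(P[:,2]<.14)&(P[:,2]>.08)],.0205),'collar',circ(P[(P[:,2]>.16)],.03))
    u=np.argwhere(m).mean(0)[::-1].astype(int);print(u)
v=[cv2.resize(A[185:285,310:410],(400,400)),cv2.resize(B[190:290,200:300],(400,400))]
save('f.png',np.hstack(v))
```

```text
9.7 [0.4931 0.2837 0.2281] [[-1.0, 0.0, 0.004], [0.0, 1.0, 0.002], [-0.004, 0.002, -1.0]] q [ 0.4    0.317  1.641 -0.     1.179 -1.171] w 0.0582142069661381 44.864806439727545 [-0.3 -0.1 -1.5]
wrist (array([0.4734, 0.2818]), ((0.49083131551742554, 0.28228095173835754), 0.03366481512784958), (array([0.4918, 0.2825]), np.float64(0.3), 39), 1477) (array([0.4918, 0.2832]), np.float64(0.77), 2868, np.float64(0.1896))
scene (array([0.5001, 0.2927]), ((0.49280059337615967, 0.2846300005912781), 0.0349385030567646), (array([0.4925, 0.2858]), np.float64(0.62), 18), 143)
 beaker z [0.0831755 0.2232444] body (array([0.4929, 0.2855]), np.float64(1.62), 142) collar (array([0.4921, 0.2864]), np.float64(1.2), 185)
[363 230]
side (array([0.4802, 0.2899]), ((0.48995471000671387, 0.2856878936290741), 0.034375328570604324), (array([0.4903, 0.2843]), np.float64(0.96), 22), 207)
 beaker z [0.08490235 0.24538484] body (array([0.4928, 0.2842]), np.float64(1.64), 148) collar (array([0.4929, 0.2854]), np.float64(1.2), 245)
[248 232]
```

View pics/f.png

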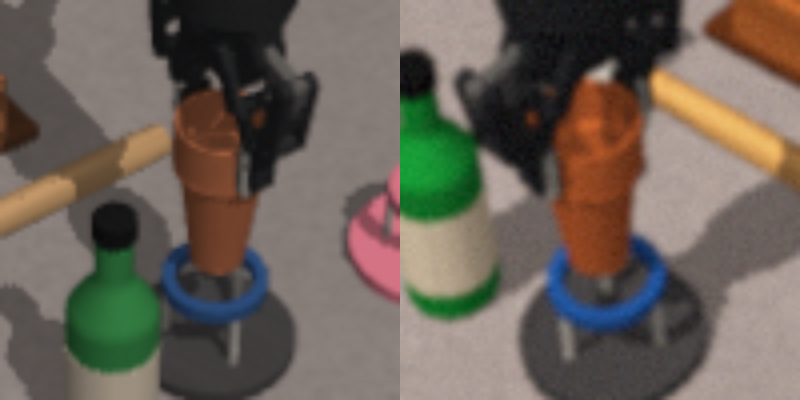

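The beaker's foot is centred over the blue ring in both views (left tile (217,270), right tile (600,270)). I'll lower it gently.

>>> servo_tool(moves=[{"dp": [0.003, -0.003, 0.06], "delta_rot": [0, 0, 0], "fingers": 0.4}, {"dp": [0, 0, 0.08], "delta_rot": [0, 0, 0], "fingers": 0.4}, {"dp": [0, 0, 0.08], "delta_rot": [0, 0, 0], "fingers": 0.4}, {"dp": [0, 0, 0.05], "delta_rot": [0, 0, 0], "fingers": 0.4}, {"dp": [0, 0, 0.02], "delta_rot": [0, 0, 0], "fingers": 0.4}])

```text
clock: 10.35
position: [0.4904, 0.2823, 0.1663]
ee_rot: [-0.001, -0.0, 1.0, -0.001]
contact_force: [-0.6, -0.3, -2.1]
width: 0.0581
gripper_force: 44.8
```

>>> servo_tool(moves=[{"dp": [0, 0, 0.01], "delta_rot": [0, 0, 0], "fingers": 0.4}, {"dp": [0, 0, 0], "delta_rot": [0, 0, 0], "fingers": 0.4}, {"dp": [0, 0, 0.01], "delta_rot": [0, 0, 0], "fingers": 0.4}, {"dp": [0, 0, 0], "delta_rot": [0, 0, 0], "fingers": 0.4}])

```text
clock: 10.75
position: [0.4913, 0.2827, 0.1642]
ee_rot: [0.0, -0.0, 1.0, 0.0]
contact_force: [-0.6, -0.9, -2.9]
width: 0.0581
gripper_force: 44.9
```

Run:
```python
from h import *
say()
```

```text
10.75 [0.4913 0.2827 0.1642] [[-1.0, -0.0, 0.001], [-0.0, 1.0, 0.0], [-0.001, 0.0, -1.0]] q [ 0.399  0.375  1.73  -0.     1.035 -1.171] w 0.05808679137377618 44.85854538157582 [-0.6 -0.9 -2.9]
```

>>> servo_tool(moves=[{"dp": [0, 0, 0.01], "delta_rot": [0, 0, 0], "fingers": 0.4}, {"dp": [0, 0, 0.01], "delta_rot": [0, 0, 0], "fingers": 0.4}, {"dp": [0, 0, 0], "delta_rot": [0, 0, 0], "fingers": 0.4}])

```text
clock: 11.05
position: [0.491, 0.2825, 0.1596]
ee_rot: [-0.0, -0.0, 1.0, -0.0]
contact_force: [-0.3, -0.4, -3.3]
width: 0.0578
gripper_force: 44.9
```

>>> servo_tool(moves=[{"dp": [0, 0, 0.008], "delta_rot": [0, 0, 0], "fingers": 0.4}, {"dp": [0, 0, 0], "delta_rot": [0, 0, 0], "fingers": 0.4}, {"dp": [0, 0, 0], "delta_rot": [0, 0, 0], "fingers": 0.4}])

```text
clock: 11.35
position: [0.4912, 0.2827, 0.1582]
ee_rot: [-0.0, -0.0, 1.0, -0.0]
contact_force: [0.8, -0.4, -2.0]
width: 0.0583
gripper_force: 44.9
```

>>> servo_tool(moves=[{"dp": [0, 0, 0.006], "delta_rot": [0, 0, 0], "fingers": 0.4}, {"dp": [0, 0, 0], "delta_rot": [0, 0, 0], "fingers": 0.4}, {"dp": [0, 0, 0], "delta_rot": [0, 0, 0], "fingers": 0.4}])

```text
clock: 11.65
position: [0.4914, 0.2827, 0.1581]
ee_rot: [0.001, -0.0, 1.0, 0.0]
contact_force: [-2.5, -1.4, 5.6]
width: 0.0579
gripper_force: 45.6
```

>>> servo_tool(moves=[{"dp": [0, 0, 0.005], "delta_rot": [0, 0, 0], "fingers": 0.4}, {"dp": [0, 0, 0], "delta_rot": [0, 0, 0], "fingers": 0.4}, {"dp": [0, 0, 0], "delta_rot": [0, 0, 0], "fingers": 0.4}])

```text
clock: 11.95
position: [0.4915, 0.2827, 0.1581]
ee_rot: [0.001, -0.0, 1.0, 0.0]
contact_force: [-3.1, -1.2, 11.4]
width: 0.058
gripper_force: 46.2
```

Seated, with contact at the expected height. Release, back off and check.

>>> servo_tool(moves=[{"dp": [0, 0, -0.005], "delta_rot": [0, 0, 0], "fingers": 0.75}, {"dp": [0, 0, 0], "delta_rot": [0, 0, 0], "fingers": 0.85}, {"dp": [0, 0, 0], "delta_rot": [0, 0, 0], "fingers": 1}, {"dp": [0, 0, 0], "delta_rot": [0, 0, 0], "fingers": 1}, {"dp": [0, 0, 0], "delta_rot": [0, 0, 0], "fingers": 1}])

```text
clock: 12.45
position: [0.4911, 0.2826, 0.1568]
ee_rot: [-0.0, -0.0, 1.0, -0.0]
contact_force: [-0.2, 0.2, -0.1]
width: 0.0856
gripper_force: 0.0
```

>>> servo_tool(moves=[{"dp": [0, 0, -0.1], "delta_rot": [0, 0, 0], "fingers": 1}, {"dp": [0, 0, -0.2], "delta_rot": [0, 0, 0], "fingers": 1}, {"dp": [0, 0, -0.2], "delta_rot": [0, 0, 0], "fingers": 1}, {"dp": [0, 0, -0.2], "delta_rot": [0, 0, 0], "fingers": 1}, {"dp": [0, 0, 0], "delta_rot": [0, 0, 0], "fingers": 1}])

```text
clock: 12.95
position: [0.4937, 0.2838, 0.3032]
ee_rot: [0.006, -0.0, 1.0, 0.002]
contact_force: [1.1, 0.8, -0.1]
width: 0.0856
gripper_force: 0.0
```

>>> servo_tool(moves=[{"dp": [0, 0, 0], "delta_rot": [0, 0, 0], "fingers": 1}, {"dp": [0, 0, 0], "delta_rot": [0, 0, 0], "fingers": 1}])

```text
clock: 13.15
position: [0.4904, 0.2823, 0.2955]
ee_rot: [-0.001, -0.0, 1.0, -0.001]
contact_force: [-0.3, -0.1, -1.1]
width: 0.0852
gripper_force: 0.0
```

Run:
```python
from h import *
s=say(); im,W=cloud('wrist')
print('wrist',ring(im,W),annulus(W,(.491,.283),.12,.0275,.03,.003))
```

```text
13.15 [0.4904 0.2823 0.2955] [[-1.0, -0.0, -0.003], [-0.0, 1.0, -0.001], [0.003, -0.001, -1.0]] q [ 0.399  0.268  1.537 -0.     1.339 -1.172] w 0.08524691138646281 0.0 [-0.3 -0.1 -1.1]
wrist (array([0.468 , 0.2774]), ((0.48697710037231445, 0.2817898094654083), 0.03315402939915657), (array([0.4919, 0.2824]), np.float64(0.3), 29), 510) (array([0.4907, 0.2836]), np.float64(0.66), 750, np.float64(0.1197))
```

>>> servo_tool(moves=[{"dp": [0.063, -0.1, 0], "delta_rot": [0, 0, 0], "fingers": 1}, {"dp": [0.063, -0.18, 0], "delta_rot": [0, 0, 0], "fingers": 1}, {"dp": [0.063, -0.18, 0], "delta_rot": [0, 0, 0], "fingers": 1}, {"dp": [0.063, -0.18, 0], "delta_rot": [0, 0, 0], "fingers": 1}, {"dp": [0.063, -0.18, 0], "delta_rot": [0, 0, 0], "fingers": 1}])

```text
clock: 13.7
position: [0.4268, 0.1174, 0.2954]
ee_rot: [-0.002, -0.0, 1.0, -0.0]
contact_force: [0.8, -1.1, -0.4]
width: 0.0854
gripper_force: 0.0
```

>>> servo_tool(moves=[{"dp": [0.063, -0.18, 0], "delta_rot": [0, 0, 0], "fingers": 1}, {"dp": [0.063, -0.18, 0], "delta_rot": [0, 0, 0], "fingers": 1}, {"dp": [0.063, -0.215, 0], "delta_rot": [0, 0, 0], "fingers": 1}, {"dp": [0, 0, 0], "delta_rot": [0, 0, -0.47], "fingers": 1}, {"dp": [0, 0, 0], "delta_rot": [0, -1, 0], "fingers": 1}])

```text
clock: 14.2
position: [0.3915, 0.002, 0.2956]
ee_rot: [0.05, -0.022, 0.999, 0.001]
contact_force: [0.3, 0.8, -0.9]
width: 0.0852
gripper_force: 0.0
```

>>> servo_tool(moves=[{"dp": [0, 0, 0], "delta_rot": [0, -1, 0], "fingers": 1}, {"dp": [0, 0, 0], "delta_rot": [0, -1, 0], "fingers": 1}, {"dp": [0, 0, 0], "delta_rot": [0, -1, 0], "fingers": 1}, {"dp": [0, 0, 0], "delta_rot": [0, -1, 0], "fingers": 1}, {"dp": [0, 0, 0], "delta_rot": [0, -1, 0], "fingers": 1}])

```text
clock: 14.7
position: [0.3895, 0.0039, 0.2957]
ee_rot: [0.296, -0.022, 0.955, 0.007]
contact_force: [-0.0, 0.3, -0.8]
width: 0.0853
gripper_force: 0.0
```

>>> servo_tool(moves=[{"dp": [0, 0, 0], "delta_rot": [0, -0.98, 0], "fingers": 1}, {"dp": [0, 0, 0], "delta_rot": [0, 0, 0], "fingers": 1}, {"dp": [0, 0, 0], "delta_rot": [0, 0, 0], "fingers": 1}, {"dp": [0, 0, 0], "delta_rot": [0, 0, 0], "fingers": 1}, {"dp": [0, 0, 0], "delta_rot": [0, 0, 0], "fingers": 1}])

```text
clock: 15.2
position: [0.3914, 0.0035, 0.2976]
ee_rot: [0.342, -0.023, 0.94, 0.008]
contact_force: [0.6, -0.3, 0.2]
width: 0.0852
gripper_force: 0.0
```

Run:
```python
from h import *
s=say(); im,W=cloud('wrist'); np.savez('w4.npz',im=im,W=W,p=s['position'],q=s['ee_rot']); save('g.png',im)
```

```text
15.2 [0.3914 0.0035 0.2976] [[-0.765, -0.048, 0.642], [-0.037, 0.999, 0.03], [-0.642, -0.0, -0.766]] q [-0.373 -0.275  2.251  0.506  0.572 -2.338] w 0.08523782870866858 0.0 [ 0.6 -0.3  0.2]
```

View pics/g.png

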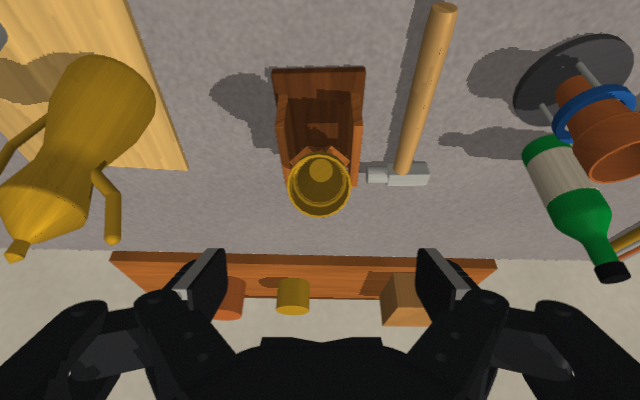

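Wrist view: the brass mouth is at (320,185) facing the camera, centred in the cradle. The hammer head at (400,174) is to the right and the pot far left. I'll measure the rim in the tool frame.

Run:
```python
from h import *
d=np.load('w4.npz');R=rot(d['q']).as_matrix();T=(d['W']-d['p'])@R
h=cv2.cvtColor(d['im'],cv2.COLOR_RGB2HSV)
m=np.zeros((400,640),bool);m[140:230,275:365]=1
m&=(h[...,0]>=19)&(h[...,0]<32)&(h[...,1]>100)&np.isfinite(T).all(-1)
P=T[m];print(len(P),P.min(0),P.max(0))
zz=np.sort(P[:,2]);print(np.percentile(P[:,2],[1,5,10,20,50,90]))
z0=np.percentile(P[:,2],3)
for _ in range(6):
    q=P[np.abs(P[:,2]-z0)<.003]; c,e,n=circ(q,.02875); q=q[np.abs(np.hypot(*(q[:,:2]-c).T)-.02875)<.004]; z0=np.median(q[:,2])
print('rim tool',c,e,n,z0)
# bottom floor centre in tool (axis direction)
q2=P[np.hypot(*(P[:,:2]-c).T)<.045]
A=np.c_[q[:,:2],np.ones(len(q))];k=np.linalg.lstsq(A,q[:,2],rcond=None)[0];print('plane slopes',k[:2])
# joint fit: rim + interior collar cylinder + taper
def f(v):
    a=np.array([v[2],v[3],1]);a/=np.linalg.norm(a);o=np.array([v[0],v[1],v[4]])
    w=q2-o;t=w@a;r=np.linalg.norm(w-t[:,None]*a,axis=1)   # t depth below rim
    hh=.110-t
    ri=np.where(t<.035,.0275,.0145+.009*hh/.075); ro=np.where(t<.035,.030,.017+.009*hh/.075)
    e=np.minimum(np.abs(r-ri),np.abs(r-ro)); e=np.minimum(e,np.where((r<.031)&(r>.0265),np.abs(t),1)); e=np.minimum(e,np.where(r<.02,np.abs(t-.106),1)); e=np.minimum(e,np.where((r>.023)&(r<.028),np.abs(t-.035),1))
    return e
s=least_squares(f,[c[0],c[1],0,0,z0],loss='soft_l1',f_scale=.001,x_scale=[.01,.01,.1,.1,.01]);print(s.x.round(4),np.median(f(s.x)),len(q2))
```

```text
3300 [-0.11178084 -0.03145787  0.21032215] [0.03424177 0.04754445 0.48264951]
[0.21160115 0.21246641 0.2131918  0.22013572 0.24717483 0.31820414]
rim tool [ 0.0047 -0.0027] 0.64 543 0.21293707074362325
plane slopes [ 0.01038745 -0.01622687]
[ 0.0046 -0.0028 -0.0194  0.0174  0.2123] 0.00028535641841005537 3278
```

>>> servo_tool(moves=[{"dp": [0, 0, 0], "delta_rot": [-0.17, -0.12, 0], "fingers": 1}, {"dp": [0.036, -0.032, 0], "delta_rot": [0, 0, 0], "fingers": 1}, {"dp": [0, 0, 0.12], "delta_rot": [0, 0, 0], "fingers": 1}, {"dp": [0, 0, 0.16], "delta_rot": [0, 0, 0], "fingers": 1}, {"dp": [0, 0, 0.16], "delta_rot": [0, 0, 0], "fingers": 1}])

```text
clock: 15.75
position: [0.4442, 0.0026, 0.2279]
ee_rot: [0.346, -0.023, 0.938, 0.015]
contact_force: [0.6, -0.3, 0.9]
width: 0.0851
gripper_force: 0.0
```

>>> servo_tool(moves=[{"dp": [0, 0, 0], "delta_rot": [0, 0, 0], "fingers": 1}, {"dp": [0, 0, 0], "delta_rot": [0, 0, 0], "fingers": 1}, {"dp": [0, 0, 0], "delta_rot": [0, 0, 0], "fingers": 1}])

```text
clock: 16.05
position: [0.4431, 0.0031, 0.229]
ee_rot: [0.346, -0.025, 0.938, 0.015]
contact_force: [-0.4, 0.4, -0.7]
width: 0.0848
gripper_force: 0.0
```

Run:
```python
from h import *
s=say(); im,W=cloud('wrist');R=rot(s['ee_rot']).as_matrix();T=(W-s['position'])@R
h=cv2.cvtColor(im,cv2.COLOR_RGB2HSV)
m=(h[...,0]>=19)&(h[...,0]<32)&(h[...,1]>100)&np.isfinite(T).all(-1)&(np.hypot(T[...,0],T[...,1])<.06)&(T[...,2]<.26)&(T[...,2]>.09)
q2=T[m];print(len(q2),np.percentile(q2[:,2],[2,10,50]))
def f(v):
    a=np.array([v[2],v[3],1]);a/=np.linalg.norm(a);o=np.array([v[0],v[1],v[4]])
    w=q2-o;t=w@a;r=np.linalg.norm(w-t[:,None]*a,axis=1);hh=.110-t
    ri=np.where(t<.035,.0275,.0145+.009*hh/.075); ro=np.where(t<.035,.030,.017+.009*hh/.075)
    e=np.minimum(np.abs(r-ri),np.abs(r-ro)); e=np.minimum(e,np.where((r<.031)&(r>.0265),np.abs(t),1)); e=np.minimum(e,np.where(r<.02,np.abs(t-.106),1)); return np.minimum(e,np.where((r>.023)&(r<.028),np.abs(t-.035),1))
s=least_squares(f,[0,0,0,0,.124],loss='soft_l1',f_scale=.001,x_scale=[.01,.01,.1,.1,.01]);print(s.x.round(4),np.median(f(s.x)))
```

```text
16.05 [0.4431 0.0031 0.229 ] [[-0.759, -0.058, 0.648], [-0.037, 0.998, 0.045], [-0.65, 0.01, -0.76]] q [-0.317 -0.067  2.327  0.875  0.325 -2.704] w 0.08482256004769312 0.0 [-0.4  0.4 -0.7]
6415 [0.12640556 0.12741726 0.15835944]
[ 0.0013 -0.0017 -0.0084  0.0032  0.1265] 0.0002825905804330689
```

The last joint is at its range limit (q6 −2.704), so I'll flip the tool half a turn about its axis. The grasp is the same, and this frees the joint and puts the camera on top.

>>> servo_tool(moves=[{"dp": [0, 0, 0], "delta_rot": [0, 0, 1], "fingers": 1}, {"dp": [0, 0, 0], "delta_rot": [0, 0, 1], "fingers": 1}, {"dp": [0, 0, 0], "delta_rot": [0, 0, 1], "fingers": 1}, {"dp": [0, 0, 0], "delta_rot": [0, 0, 1], "fingers": 1}, {"dp": [0, 0, 0], "delta_rot": [0, 0, 1], "fingers": 1}])

```text
clock: 16.6
position: [0.4428, 0.0027, 0.2297]
ee_rot: [0.332, 0.21, 0.914, 0.1]
contact_force: [-0.2, 0.2, 0.8]
width: 0.0854
gripper_force: 0.0
```

>>> servo_tool(moves=[{"dp": [0, 0, 0], "delta_rot": [0, 0, 1], "fingers": 1}, {"dp": [0, 0, 0], "delta_rot": [0, 0, 1], "fingers": 1}, {"dp": [0, 0, 0], "delta_rot": [0, 0, 1], "fingers": 1}, {"dp": [0, 0, 0], "delta_rot": [0, 0, 1], "fingers": 1}, {"dp": [0, 0, 0], "delta_rot": [0, 0, 1], "fingers": 1}])

```text
clock: 17.1
position: [0.4428, 0.0027, 0.2297]
ee_rot: [0.297, 0.43, 0.834, 0.18]
contact_force: [-0.5, -0.3, -0.4]
width: 0.0855
gripper_force: 0.0
```

>>> servo_tool(moves=[{"dp": [0, 0, 0], "delta_rot": [0, 0, 1], "fingers": 1}, {"dp": [0, 0, 0], "delta_rot": [0, 0, 1], "fingers": 1}, {"dp": [0, 0, 0], "delta_rot": [0, 0, 1], "fingers": 1}, {"dp": [0, 0, 0], "delta_rot": [0, 0, 1], "fingers": 1}, {"dp": [0, 0, 0], "delta_rot": [0, 0, 1], "fingers": 1}])

```text
clock: 17.6
position: [0.4428, 0.0027, 0.2297]
ee_rot: [0.244, 0.622, 0.701, 0.247]
contact_force: [-0.4, -0.7, -0.9]
width: 0.0856
gripper_force: 0.0
```

>>> servo_tool(moves=[{"dp": [0, 0, 0], "delta_rot": [0, 0, 1], "fingers": 1}, {"dp": [0, 0, 0], "delta_rot": [0, 0, 1], "fingers": 1}, {"dp": [0, 0, 0], "delta_rot": [0, 0, 1], "fingers": 1}, {"dp": [0, 0, 0], "delta_rot": [0, 0, 1], "fingers": 1}, {"dp": [0, 0, 0], "delta_rot": [0, 0, 1], "fingers": 1}])

```text
clock: 18.1
position: [0.4428, 0.0027, 0.2297]
ee_rot: [0.175, 0.777, 0.526, 0.3]
contact_force: [0.5, -0.6, -1.1]
width: 0.0851
gripper_force: 0.0
```

>>> servo_tool(moves=[{"dp": [0, 0, 0], "delta_rot": [0, 0, 1], "fingers": 1}, {"dp": [0, 0, 0], "delta_rot": [0, 0, 1], "fingers": 1}, {"dp": [0, 0, 0], "delta_rot": [0, 0, 1], "fingers": 1}, {"dp": [0, 0, 0], "delta_rot": [0, 0, 1], "fingers": 1}, {"dp": [0, 0, 0], "delta_rot": [0, 0, 1], "fingers": 1}])

```text
clock: 18.6
position: [0.4428, 0.0027, 0.2297]
ee_rot: [0.095, 0.883, 0.317, 0.334]
contact_force: [0.3, -0.5, -0.7]
width: 0.0853
gripper_force: 0.0
```

>>> servo_tool(moves=[{"dp": [0, 0, 0], "delta_rot": [0, 0, 1], "fingers": 1}, {"dp": [0, 0, 0], "delta_rot": [0, 0, 1], "fingers": 1}, {"dp": [0, 0, 0], "delta_rot": [0, 0, 1], "fingers": 1}, {"dp": [0, 0, 0], "delta_rot": [0, 0, 1], "fingers": 1}, {"dp": [0, 0, 0], "delta_rot": [0, 0, 1], "fingers": 1}])

```text
clock: 19.1
position: [0.4428, 0.0027, 0.2296]
ee_rot: [0.01, 0.934, 0.089, 0.347]
contact_force: [-1.1, 0.3, 0.0]
width: 0.0856
gripper_force: 0.0
```

>>> servo_tool(moves=[{"dp": [0, 0, 0], "delta_rot": [0, 0, 1], "fingers": 1}, {"dp": [0, 0, 0], "delta_rot": [0, 0, 0.42], "fingers": 1}, {"dp": [0, 0, 0], "delta_rot": [0, 0, 0], "fingers": 1}, {"dp": [0, 0, 0], "delta_rot": [0, 0, 0], "fingers": 1}])

```text
clock: 19.5
position: [0.4429, 0.0028, 0.2291]
ee_rot: [-0.014, 0.938, 0.025, 0.346]
contact_force: [0.0, -0.4, 0.1]
width: 0.0852
gripper_force: 0.0
```

```bash
cat >> h.py <<'E'
def beaker(im,T,lo,hi,z0,zmin,zmax,smin=0,smax=256):
    "fit nested-open beaker in frame T: returns rim centre x,y, axis slopes, rim depth"
    h=cv2.cvtColor(im,cv2.COLOR_RGB2HSV)
    m=(h[...,0]>=lo)&(h[...,0]<hi)&(h[...,1]>=smin)&(h[...,1]<smax)&np.isfinite(T).all(-1)&(np.hypot(T[...,0],T[...,1])<.05)&(T[...,2]<zmax)&(T[...,2]>zmin)
    q2=T[m]
    def f(v):
        a=np.array([v[2],v[3],1]);a/=np.linalg.norm(a);o=np.array([v[0],v[1],v[4]])
        w=q2-o;t=w@a;r=np.linalg.norm(w-t[:,None]*a,axis=1);hh=.110-t
        ri=np.where(t<.035,.0275,.0145+.009*hh/.075); ro=np.where(t<.035,.030,.017+.009*hh/.075)
        e=np.minimum(np.abs(r-ri),np.abs(r-ro)); e=np.minimum(e,np.where((r<.031)&(r>.0265),np.abs(t),1)); e=np.minimum(e,np.where(r<.02,np.abs(t-.106),1)); return np.minimum(e,np.where((r>.023)&(r<.028),np.abs(t-.035),1))
    s=least_squares(f,[0,0,0,0,z0],loss='soft_l1',f_scale=.001,x_scale=[.01,.01,.1,.1,.01]);return s.x.round(4),np.median(f(s.x)).round(5),len(q2)
def look():
    s=say(); im,W=cloud('wrist');return im,W,(W-s['position'])@rot(s['ee_rot']).as_matrix()
E
python3 - <<'E'
from h import *
im,W,T=look()
print(beaker(im,T,19,32,.1265,.09,.26,100))
E
```

```text
19.5 [0.4429 0.0028 0.2291] [[0.759, 0.056, 0.649], [0.036, -0.998, 0.044], [0.65, -0.01, -0.76]] q [-0.317 -0.068  2.327  0.876  0.324  0.437] w 0.08521984689501641 0.0 [ 0.  -0.4  0.1]
(array([-0.0008,  0.0007,  0.009 , -0.0062,  0.1268]), np.float64(0.00028), 6463)
```

>>> servo_tool(moves=[{"dp": [-0.005, 0.006, 0.04], "delta_rot": [0, 0, 0], "fingers": 1}, {"dp": [0, 0, 0.06], "delta_rot": [0, 0, 0], "fingers": 1}, {"dp": [0, 0, 0.06], "delta_rot": [0, 0, 0], "fingers": 1}, {"dp": [0, 0, 0.04], "delta_rot": [0, 0, 0], "fingers": 1}, {"dp": [0, 0, 0], "delta_rot": [0, 0, 0], "fingers": 1}])

```text
clock: 20.05
position: [0.4685, 0.0035, 0.1966]
ee_rot: [-0.015, 0.938, 0.024, 0.345]
contact_force: [-0.7, 0.1, 0.5]
width: 0.0853
gripper_force: 0.0
```

Run:
```python
from h import *
im,W,T=look()
print(beaker(im,T,19,32,.086,.06,.22,100))
```

```text
20.05 [0.4685 0.0035 0.1966] [[0.761, 0.056, 0.647], [0.034, -0.998, 0.045], [0.648, -0.012, -0.761]] q [-0.285  0.04   2.343  1.219  0.242  0.105] w 0.08534118024454708 0.0 [-0.7  0.1  0.5]
(array([ 0.0012, -0.0001,  0.0127, -0.0047,  0.0853]), np.float64(0.00029), 9923)
```

>>> servo_tool(moves=[{"dp": [0.003, 0, 0.04], "delta_rot": [0, 0, 0], "fingers": 1}, {"dp": [0, 0, 0.05], "delta_rot": [0, 0, 0], "fingers": 1}, {"dp": [0, 0, 0.05], "delta_rot": [0, 0, 0], "fingers": 1}, {"dp": [0, 0, 0.05], "delta_rot": [0, 0, 0], "fingers": 1}, {"dp": [0, 0, 0.05], "delta_rot": [0, 0, 0], "fingers": 1}])

```text
clock: 20.6
position: [0.5001, 0.0056, 0.1614]
ee_rot: [-0.015, 0.938, 0.024, 0.346]
contact_force: [0.7, -0.3, -0.4]
width: 0.0855
gripper_force: 0.0
```

>>> servo_tool(moves=[{"dp": [0, 0, 0], "delta_rot": [0, 0, 0], "fingers": 1}, {"dp": [0, 0, 0], "delta_rot": [0, 0, 0], "fingers": 1}])

```text
clock: 20.8
position: [0.4997, 0.0057, 0.1613]
ee_rot: [-0.015, 0.938, 0.024, 0.346]
contact_force: [-0.1, -0.4, -0.3]
width: 0.0853
gripper_force: 0.0
```

Run:
```python
from h import *
im,W,T=look()
print(beaker(im,T,19,32,.036,.02,.18,100))
```

```text
20.8 [0.4997 0.0057 0.1613] [[0.76, 0.056, 0.648], [0.035, -0.998, 0.045], [0.649, -0.012, -0.761]] q [-0.249  0.162  2.345  1.791  0.21  -0.453] w 0.0853418331678262 0.0 [-0.1 -0.4 -0.3]
(array([ 0.    ,  0.0002,  0.0069, -0.0083,  0.0351]), np.float64(0.00033), 17699)
```

Centred on the collar. Close and lift along the axis.

>>> servo_tool(moves=[{"dp": [0, 0, 0], "delta_rot": [0, 0, 0], "fingers": 0.4}, {"dp": [0, 0, 0], "delta_rot": [0, 0, 0], "fingers": 0.4}, {"dp": [0, 0, 0], "delta_rot": [0, 0, 0], "fingers": 0.4}, {"dp": [0, 0, 0], "delta_rot": [0, 0, 0], "fingers": 0.4}, {"dp": [0, 0, 0], "delta_rot": [0, 0, 0], "fingers": 0.4}], force=40)

```text
clock: 21.35
position: [0.4995, 0.0058, 0.1618]
ee_rot: [-0.015, 0.938, 0.024, 0.346]
contact_force: [-4.2, -0.3, 6.8]
width: 0.0598
gripper_force: 41.1
```

>>> servo_tool(moves=[{"dp": [0, 0, -0.02], "delta_rot": [0, 0, 0], "fingers": 0.4}, {"dp": [0, 0, -0.04], "delta_rot": [0, 0, 0], "fingers": 0.4}, {"dp": [0, 0, -0.05], "delta_rot": [0, 0, 0], "fingers": 0.4}, {"dp": [0, 0, -0.06], "delta_rot": [0, 0, 0], "fingers": 0.4}, {"dp": [0, 0, -0.06], "delta_rot": [0, 0, 0], "fingers": 0.4}])

```text
clock: 21.85
position: [0.4688, 0.0039, 0.1955]
ee_rot: [-0.015, 0.938, 0.024, 0.345]
contact_force: [0.3, -0.2, -2.5]
width: 0.0597
gripper_force: 43.7
```

>>> servo_tool(moves=[{"dp": [0, 0, -0.07], "delta_rot": [0, 0, 0], "fingers": 0.4}, {"dp": [0, 0, -0.07], "delta_rot": [0, 0, 0], "fingers": 0.4}, {"dp": [0, 0, -0.07], "delta_rot": [0, 0, 0], "fingers": 0.4}, {"dp": [0, 0, -0.07], "delta_rot": [0, 0, 0], "fingers": 0.4}, {"dp": [0, 0, -0.07], "delta_rot": [0, 0, 0], "fingers": 0.4}])

```text
clock: 22.35
position: [0.423, 0.001, 0.2486]
ee_rot: [-0.016, 0.938, 0.025, 0.344]
contact_force: [0.9, -0.1, -3.1]
width: 0.0599
gripper_force: 43.7
```

Run:
```python
from h import *
im,W,T=look()
print(beaker(im,T,19,32,.036,.02,.18,100))
```

```text
22.35 [0.423  0.001  0.2486] [[0.762, 0.057, 0.645], [0.035, -0.998, 0.046], [0.647, -0.012, -0.763]] q [-0.353 -0.139  2.315  0.739  0.406  0.561] w 0.059926371383237864 43.721290826797485 [ 0.9 -0.1 -3.1]
(array([-0.    ,  0.0003,  0.0009, -0.0076,  0.0358]), np.float64(0.00032), 17684)
```

>>> servo_tool(moves=[{"dp": [0, 0, -0.05], "delta_rot": [0, -0.5, 0], "fingers": 0.4}, {"dp": [0, 0, 0], "delta_rot": [0, -1, 0], "fingers": 0.4}, {"dp": [0, 0, 0], "delta_rot": [0, -1, 0], "fingers": 0.4}, {"dp": [0, 0, 0], "delta_rot": [0, -1, 0], "fingers": 0.4}, {"dp": [0, 0, 0], "delta_rot": [0, -1, 0], "fingers": 0.4}])

```text
clock: 22.9
position: [0.4175, 0.0002, 0.2565]
ee_rot: [-0.009, 0.992, 0.027, 0.125]
contact_force: [-0.8, 0.5, -3.0]
width: 0.0598
gripper_force: 44.0
```

>>> servo_tool(moves=[{"dp": [0, 0, 0], "delta_rot": [0, -1, 0], "fingers": 0.4}, {"dp": [0, 0, 0], "delta_rot": [0, -1, 0], "fingers": 0.4}, {"dp": [0, 0, 0], "delta_rot": [-0.13, -0.54, 0], "fingers": 0.4}, {"dp": [0, 0, 0], "delta_rot": [0, 0, 0.57], "fingers": 0.4}, {"dp": [0, 0, 0], "delta_rot": [0, 0, 0], "fingers": 0.4}])

```text
clock: 23.4
position: [0.4183, 0.0004, 0.2559]
ee_rot: [0.0, 1.0, -0.0, 0.0]
contact_force: [-0.5, 0.1, -2.4]
width: 0.0597
gripper_force: 44.0
```

>>> servo_tool(moves=[{"dp": [0, 0, -0.15], "delta_rot": [0, 0, 0], "fingers": 0.4}, {"dp": [0, 0, -0.15], "delta_rot": [0, 0, 0], "fingers": 0.4}, {"dp": [0, 0, 0], "delta_rot": [0, 0, 0], "fingers": 0.4}, {"dp": [0, 0, 0], "delta_rot": [0, 0, 0], "fingers": 0.4}])

```text
clock: 23.8
position: [0.4177, 0.0002, 0.3166]
ee_rot: [0.0, 1.0, -0.001, 0.001]
contact_force: [0.2, -0.3, -2.8]
width: 0.0601
gripper_force: 45.1
```

Run:
```python
from h import *
im,W,T=look()
print(beaker(im,T,19,32,.036,.02,.18,100))
```

```text
23.8 [4.177e-01 2.000e-04 3.166e-01] [[1.0, -0.001, 0.003], [-0.001, -1.0, -0.001], [0.003, 0.001, -1.0]] q [-1.660e-01  2.500e-02  1.783e+00 -1.000e-03  1.330e+00  1.406e+00] w 0.06007904113034026 45.07297486066818 [ 0.2 -0.3 -2.8]
(array([-0.0002,  0.0004,  0.0058, -0.0086,  0.0361]), np.float64(0.00033), 17685)
```

>>> servo_tool(moves=[{"dp": [0.02, -0.08, 0], "delta_rot": [0, 0, 0], "fingers": 0.4}, {"dp": [0.043, -0.167, 0], "delta_rot": [0, 0, 0], "fingers": 0.4}, {"dp": [0.043, -0.167, 0], "delta_rot": [0, 0, 0], "fingers": 0.4}, {"dp": [0.043, -0.167, 0], "delta_rot": [0, 0, 0], "fingers": 0.4}, {"dp": [0.043, -0.167, 0], "delta_rot": [0, 0, 0], "fingers": 0.4}])

```text
clock: 24.35
position: [0.4559, 0.1507, 0.3147]
ee_rot: [0.001, 1.0, -0.001, -0.001]
contact_force: [0.3, 0.6, -2.9]
width: 0.0595
gripper_force: 45.1
```

>>> servo_tool(moves=[{"dp": [0.043, -0.167, 0], "delta_rot": [0, 0, 0], "fingers": 0.4}, {"dp": [0.043, -0.167, 0], "delta_rot": [0, 0, 0], "fingers": 0.4}, {"dp": [0.043, -0.167, 0], "delta_rot": [0, 0, 0], "fingers": 0.4}, {"dp": [0.043, -0.167, 0], "delta_rot": [0, 0, 0], "fingers": 0.4}, {"dp": [0, 0, 0], "delta_rot": [0, 0, 0], "fingers": 0.4}])

```text
clock: 24.85
position: [0.4916, 0.2868, 0.3139]
ee_rot: [-0.0, 1.0, 0.001, -0.0]
contact_force: [-0.4, -0.6, -3.1]
width: 0.0594
gripper_force: 45.2
```

>>> servo_tool(moves=[{"dp": [0, 0, 0.1], "delta_rot": [0, 0, 0], "fingers": 0.4}, {"dp": [0, 0, 0.1], "delta_rot": [0, 0, 0], "fingers": 0.4}, {"dp": [0, 0, 0], "delta_rot": [0, 0, 0], "fingers": 0.4}, {"dp": [0, 0, 0], "delta_rot": [0, 0, 0], "fingers": 0.4}])

```text
clock: 25.25
position: [0.4909, 0.2825, 0.2755]
ee_rot: [0.001, 1.0, -0.001, -0.0]
contact_force: [1.3, 0.5, -2.2]
width: 0.0596
gripper_force: 45.3
```

Run:
```python
from h import *
im,W,T=look(); c=readout.get_state()['position']
print(beaker(im,T,19,32,.036,.02,.18,100))
def pr(n,i,w,lo,hi,zlo,zhi,r):
    h=cv2.cvtColor(i,cv2.COLOR_RGB2HSV).astype(int);hh=(h[...,0]+90)%180-90
    m=(hh>=lo)&(hh<hi)&(h[...,1]>90)&np.isfinite(w).all(-1)&(np.hypot(w[...,0]-c[0],w[...,1]-c[1])<.05)&(w[...,2]>zlo)&(w[...,2]<zhi)
    P=w[m];print(n,circ(P,r),P[:,2].min().round(4),P[:,2].max().round(4))
V={n:cloud(n) for n in('scene','side')}
for n in V:
    i,w=V[n]; pr(n+' copper collar',i,w,-10,13,.088,.118,.030); pr(n+' brass collar',i,w,17,32,.21,.235,.030); pr(n+' brass low',i,w,17,32,.135,.195,.0205)
save('i.png',np.hstack([cv2.resize(V['scene'][0][185:285,310:410],(400,400)),cv2.resize(V['side'][0][190:290,200:300],(400,400))]))
```

```text
25.25 [0.4909 0.2825 0.2755] [[1.0, -0.002, -0.0], [-0.002, -1.0, -0.002], [-0.0, 0.002, -1.0]] q [ 0.4    0.281  1.57  -0.002  1.292  1.974] w 0.0596059686275114 45.27757465839386 [ 1.3  0.5 -2.2]
(array([-0.0002,  0.0004,  0.0062, -0.0084,  0.0362]), np.float64(0.00033), 17706)
scene copper collar (array([0.4917, 0.2854]), np.float64(1.27), 291) 0.088 0.1179
scene brass collar (array([0.4909, 0.2858]), np.float64(1.26), 265) 0.2101 0.235
scene brass low (array([0.4929, 0.2846]), np.float64(1.78), 266) 0.1353 0.1947
side copper collar (array([0.4915, 0.2844]), np.float64(1.14), 323) 0.0881 0.118
side brass collar (array([0.4923, 0.2845]), np.float64(1.11), 345) 0.21 0.2349
side brass low (array([0.492 , 0.2834]), np.float64(2.01), 292) 0.1352 0.195
```

View pics/i.png

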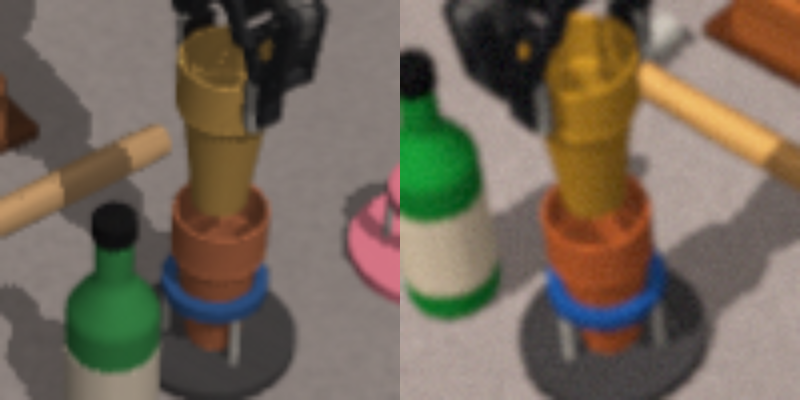

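Both views show the brass foot centred in the copper mouth (left tile (220,205), right tile (597,210)), and the copper seated in the ring. Lower.

>>> servo_tool(moves=[{"dp": [0, -0.003, 0.06], "delta_rot": [0, 0, 0], "fingers": 0.4}, {"dp": [0, 0, 0.09], "delta_rot": [0, 0, 0], "fingers": 0.4}, {"dp": [0, 0, 0.09], "delta_rot": [0, 0, 0], "fingers": 0.4}, {"dp": [0, 0, 0.07], "delta_rot": [0, 0, 0], "fingers": 0.4}, {"dp": [0, 0, 0.04], "delta_rot": [0, 0, 0], "fingers": 0.4}])

```text
clock: 25.9
position: [0.491, 0.2834, 0.2051]
ee_rot: [0.001, 1.0, -0.001, 0.0]
contact_force: [0.1, 0.8, -2.9]
width: 0.0592
gripper_force: 45.2
```

>>> servo_tool(moves=[{"dp": [0, 0, 0.015], "delta_rot": [0, 0, 0], "fingers": 0.4}, {"dp": [0, 0, 0.015], "delta_rot": [0, 0, 0], "fingers": 0.4}, {"dp": [0, 0, 0], "delta_rot": [0, 0, 0], "fingers": 0.4}, {"dp": [0, 0, 0], "delta_rot": [0, 0, 0], "fingers": 0.4}])

```text
clock: 26.3
position: [0.4917, 0.2838, 0.2011]
ee_rot: [0.0, 1.0, -0.001, 0.001]
contact_force: [-1.3, 0.2, -3.0]
width: 0.0593
gripper_force: 45.3
```

>>> servo_tool(moves=[{"dp": [0, 0, 0.01], "delta_rot": [0, 0, 0], "fingers": 0.4}, {"dp": [0, 0, 0], "delta_rot": [0, 0, 0], "fingers": 0.4}, {"dp": [0, 0, 0.007], "delta_rot": [0, 0, 0], "fingers": 0.4}, {"dp": [0, 0, 0], "delta_rot": [0, 0, 0], "fingers": 0.4}])

```text
clock: 26.7
position: [0.4916, 0.2837, 0.1972]
ee_rot: [0.001, 1.0, -0.001, 0.001]
contact_force: [-0.7, 0.4, -1.0]
width: 0.0598
gripper_force: 45.3
```

>>> servo_tool(moves=[{"dp": [0, 0, 0.01], "delta_rot": [0, 0, 0], "fingers": 0.4}, {"dp": [0, 0, 0], "delta_rot": [0, 0, 0], "fingers": 0.4}, {"dp": [0, 0, 0.008], "delta_rot": [0, 0, 0], "fingers": 0.4}, {"dp": [0, 0, 0], "delta_rot": [0, 0, 0], "fingers": 0.4}])

```text
clock: 27.1
position: [0.4918, 0.2838, 0.1949]
ee_rot: [0.0, 1.0, -0.001, 0.002]
contact_force: [-2.8, -0.6, 5.8]
width: 0.0601
gripper_force: 45.9
```

>>> servo_tool(moves=[{"dp": [0, 0, 0.008], "delta_rot": [0, 0, 0], "fingers": 0.4}, {"dp": [0, 0, 0], "delta_rot": [0, 0, 0], "fingers": 0.4}, {"dp": [0, 0, 0], "delta_rot": [0, 0, 0], "fingers": 0.4}])

```text
clock: 27.4
position: [0.4922, 0.2838, 0.1948]
ee_rot: [0.0, 1.0, -0.001, 0.002]
contact_force: [-3.5, -1.0, 12.6]
width: 0.0599
gripper_force: 46.5
```

>>> servo_tool(moves=[{"dp": [-0.005, -0.001, 0], "delta_rot": [0, 0, 0], "fingers": 0.4}, {"dp": [-0.002, 0, 0], "delta_rot": [0, 0, 0], "fingers": 0.4}, {"dp": [0, 0, 0], "delta_rot": [0, 0, 0], "fingers": 0.4}])

```text
clock: 27.7
position: [0.4912, 0.284, 0.1947]
ee_rot: [0.0, 1.0, -0.001, 0.003]
contact_force: [-3.2, -1.3, 11.9]
width: 0.0594
gripper_force: 46.4
```

Run:
```python
from h import *
im,W,T=look()
print(beaker(im,T,19,32,.036,.02,.18,100))
V={n:cloud(n) for n in('scene','side')}
a=V['scene'][0][195:275,325:405];b=V['side'][0][200:280,212:292]
save('j.png',np.hstack([cv2.resize(x,(400,400),interpolation=cv2.INTER_CUBIC) for x in(a,b)]))
```

```text
27.7 [0.4912 0.284  0.1947] [[1.0, -0.001, 0.006], [-0.001, -1.0, -0.0], [0.006, 0.0, -1.0]] q [ 0.403  0.344  1.692 -0.003  1.1    1.977] w 0.05942172266367059 46.402031779289246 [-3.2 -1.3 11.9]
(array([ 0.    ,  0.0004, -0.009 , -0.0075,  0.0361]), np.float64(0.00033), 17411)
```

View pics/j.png

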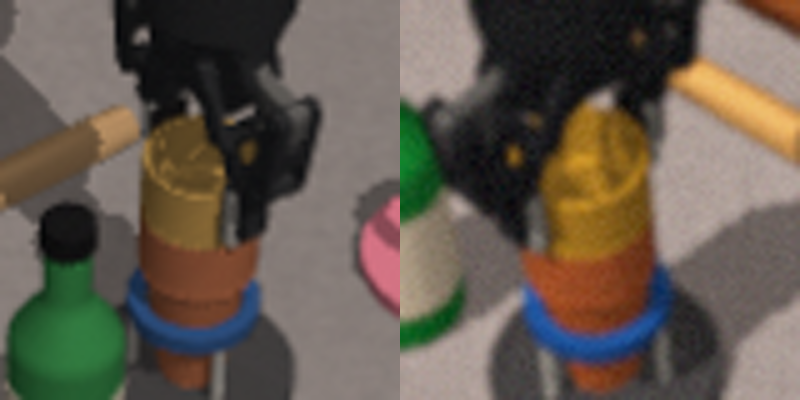

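The brass collar sits on the copper rim in both views (seams at (200,240) and (600,250)). Relax the push, release and measure.

>>> servo_tool(moves=[{"dp": [0, 0, -0.008], "delta_rot": [0, 0, 0], "fingers": 0.4}, {"dp": [0, 0, 0], "delta_rot": [0, 0, 0], "fingers": 0.72}, {"dp": [0, 0, 0], "delta_rot": [0, 0, 0], "fingers": 0.8}, {"dp": [0, 0, 0], "delta_rot": [0, 0, 0], "fingers": 1}, {"dp": [0, 0, 0], "delta_rot": [0, 0, 0], "fingers": 1}])

```text
clock: 28.35
position: [0.4904, 0.2838, 0.1935]
ee_rot: [0.001, 1.0, -0.001, 0.001]
contact_force: [-0.2, -0.1, -0.3]
width: 0.0857
gripper_force: 0.0
```

>>> servo_tool(moves=[{"dp": [0, 0, -0.1], "delta_rot": [0, 0, 0], "fingers": 1}, {"dp": [0, 0, -0.2], "delta_rot": [0, 0, 0], "fingers": 1}, {"dp": [0, 0, -0.2], "delta_rot": [0, 0, 0], "fingers": 1}, {"dp": [0, 0, -0.15], "delta_rot": [0, 0, 0], "fingers": 1}, {"dp": [0, 0, -0.05], "delta_rot": [0, 0, 0], "fingers": 1}])

```text
clock: 28.85
position: [0.4912, 0.2845, 0.3373]
ee_rot: [-0.001, 1.0, -0.001, 0.004]
contact_force: [0.6, 0.4, 0.5]
width: 0.085
gripper_force: 0.0
```

>>> servo_tool(moves=[{"dp": [0, 0, 0], "delta_rot": [0, 0, 0], "fingers": 1}, {"dp": [0, 0, 0], "delta_rot": [0, 0, 0], "fingers": 1}, {"dp": [0, 0, 0], "delta_rot": [0, 0, 0], "fingers": 1}])

```text
clock: 29.15
position: [0.4892, 0.2837, 0.3314]
ee_rot: [0.001, 1.0, -0.001, -0.001]
contact_force: [-0.1, 1.0, -0.4]
width: 0.0853
gripper_force: 0.0
```

Run:
```python
from h import *
im,W,T=look()
print(beaker(im,T,17,32,.18,.1,.3,90),'expected depth',readout.get_state()['position'][2]-.155)
print(annulus(W,(.491,.283),.155,.0275,.03,.003))
```

```text
29.15 [0.4892 0.2837 0.3314] [[1.0, -0.002, -0.002], [-0.002, -1.0, -0.003], [-0.002, 0.003, -1.0]] q [ 0.403  0.249  1.475 -0.002  1.42   1.976] w 0.08534068232854673 0.0 [-0.1  1.  -0.4]
(array([ 0.0023, -0.0009,  0.0056, -0.0067,  0.1757]), np.float64(0.00028), 4319) expected depth 0.1765134946254104
(array([0.4913, 0.2841]), np.float64(0.69), 756, np.float64(0.155))
```

Brass is home (rim at z = 0.155, centred). Flip the tool back so the camera faces away from the pot, then go to the steel beaker.

>>> servo_tool(moves=[{"dp": [0, 0, 0], "delta_rot": [0, 0, -1], "fingers": 1}, {"dp": [0, 0, 0], "delta_rot": [0, 0, -1], "fingers": 1}, {"dp": [0, 0, 0], "delta_rot": [0, 0, -1], "fingers": 1}, {"dp": [0, 0, 0], "delta_rot": [0, 0, -1], "fingers": 1}, {"dp": [0, 0, 0], "delta_rot": [0, 0, -1], "fingers": 1}])

```text
clock: 29.7
position: [0.4896, 0.2839, 0.3321]
ee_rot: [0.001, 0.969, 0.249, -0.0]
contact_force: [0.0, -0.1, 0.1]
width: 0.0855
gripper_force: 0.0
```

>>> servo_tool(moves=[{"dp": [0, 0, 0], "delta_rot": [0, 0, -1], "fingers": 1}, {"dp": [0, 0, 0], "delta_rot": [0, 0, -1], "fingers": 1}, {"dp": [0, 0, 0], "delta_rot": [0, 0, -1], "fingers": 1}, {"dp": [0, 0, 0], "delta_rot": [0, 0, -1], "fingers": 1}, {"dp": [0, 0, 0], "delta_rot": [0, 0, -1], "fingers": 1}])

```text
clock: 30.2
position: [0.4896, 0.2839, 0.3321]
ee_rot: [0.001, 0.877, 0.48, -0.001]
contact_force: [-0.0, 0.2, -0.0]
width: 0.0857
gripper_force: 0.0
```

>>> servo_tool(moves=[{"dp": [0, 0, 0], "delta_rot": [0, 0, -1], "fingers": 1}, {"dp": [0, 0, 0], "delta_rot": [0, 0, -1], "fingers": 1}, {"dp": [0, 0, 0], "delta_rot": [0, 0, -1], "fingers": 1}, {"dp": [0, 0, 0], "delta_rot": [0, 0, -1], "fingers": 1}, {"dp": [0, 0, 0], "delta_rot": [0, 0, -1], "fingers": 1}])

```text
clock: 30.7
position: [0.4896, 0.2839, 0.3322]
ee_rot: [0.001, 0.731, 0.683, -0.001]
contact_force: [0.0, 0.5, -0.6]
width: 0.0856
gripper_force: 0.0
```

>>> servo_tool(moves=[{"dp": [0, 0, 0], "delta_rot": [0, 0, -1], "fingers": 1}, {"dp": [0, 0, 0], "delta_rot": [0, 0, -1], "fingers": 1}, {"dp": [0, 0, 0], "delta_rot": [0, 0, -1], "fingers": 1}, {"dp": [0, 0, 0], "delta_rot": [0, 0, -1], "fingers": 1}, {"dp": [0, 0, 0], "delta_rot": [0, 0, -1], "fingers": 1}])

```text
clock: 31.2
position: [0.4896, 0.2839, 0.3321]
ee_rot: [0.0, 0.539, 0.842, -0.001]
contact_force: [-0.6, -0.2, -0.6]
width: 0.0857
gripper_force: 0.0
```

>>> servo_tool(moves=[{"dp": [0, 0, 0], "delta_rot": [0, 0, -1], "fingers": 1}, {"dp": [0, 0, 0], "delta_rot": [0, 0, -1], "fingers": 1}, {"dp": [0, 0, 0], "delta_rot": [0, 0, -1], "fingers": 1}, {"dp": [0, 0, 0], "delta_rot": [0, 0, -1], "fingers": 1}, {"dp": [0, 0, 0], "delta_rot": [0, 0, -1], "fingers": 1}])

```text
clock: 31.7
position: [0.4896, 0.2838, 0.3321]
ee_rot: [0.0, 0.314, 0.949, -0.001]
contact_force: [-0.4, -0.1, -0.4]
width: 0.0854
gripper_force: 0.0
```

>>> servo_tool(moves=[{"dp": [0, 0, 0], "delta_rot": [0, 0, -1], "fingers": 1}, {"dp": [0, 0, 0], "delta_rot": [0, 0, -1], "fingers": 1}, {"dp": [0, 0, 0], "delta_rot": [0, 0, -1], "fingers": 1}, {"dp": [0, 0, 0], "delta_rot": [0, 0, -1], "fingers": 1}, {"dp": [0, 0, 0], "delta_rot": [0, 0, -1], "fingers": 1}])

```text
clock: 32.2
position: [0.4896, 0.2838, 0.3321]
ee_rot: [-0.0, 0.07, 0.998, -0.001]
contact_force: [-0.0, -0.1, -0.3]
width: 0.0851
gripper_force: 0.0
```

>>> servo_tool(moves=[{"dp": [0, 0, 0], "delta_rot": [0, 0, -1], "fingers": 1}, {"dp": [0, 0, 0], "delta_rot": [0, 0, -0.42], "fingers": 1}, {"dp": [0, 0, 0], "delta_rot": [0, 0, 0], "fingers": 1}, {"dp": [0, 0, 0], "delta_rot": [0, 0, 0], "fingers": 1}])

```text
clock: 32.6
position: [0.4897, 0.2839, 0.3327]
ee_rot: [0.0, 0.001, 1.0, -0.001]
contact_force: [0.6, -0.1, 0.7]
width: 0.0855
gripper_force: 0.0
```

Run:
```python
from h import *
im,W,T=look()
print(beaker(im,T,17,32,.18,.1,.3,90),annulus(W,(.491,.283),.155,.0275,.03,.003))
```

```text
32.6 [0.4897 0.2839 0.3327] [[-1.0, 0.002, 0.001], [0.002, 1.0, -0.002], [-0.001, -0.002, -1.0]] q [ 0.404  0.248  1.473 -0.002  1.421 -1.165] w 0.08550128330659358 0.0 [ 0.6 -0.1  0.7]
(array([-0.0007, -0.0002, -0.0028,  0.0024,  0.177 ]), np.float64(0.00029), 4255) (array([0.4904, 0.2834]), np.float64(0.69), 738, np.float64(0.155))
```

>>> servo_tool(moves=[{"dp": [0.012, -0.15, 0], "delta_rot": [0, 0, 0], "fingers": 1}, {"dp": [0.012, -0.2, 0], "delta_rot": [0, 0, 0], "fingers": 1}, {"dp": [0.012, -0.2, 0], "delta_rot": [0, 0, 0], "fingers": 1}, {"dp": [0.012, -0.2, 0], "delta_rot": [0, 0, 0], "fingers": 1}, {"dp": [0.012, -0.2, 0], "delta_rot": [0, 0, 0], "fingers": 1}])

```text
clock: 33.15
position: [0.4773, 0.0927, 0.3337]
ee_rot: [0.001, 0.001, 1.0, -0.001]
contact_force: [1.2, -0.6, -0.2]
width: 0.0854
gripper_force: 0.0
```

>>> servo_tool(moves=[{"dp": [0.012, -0.2, 0], "delta_rot": [0, 0, 0], "fingers": 1}, {"dp": [0.012, -0.2, 0], "delta_rot": [0, 0, 0], "fingers": 1}, {"dp": [0.012, -0.2, 0], "delta_rot": [0, 0, 0], "fingers": 1}, {"dp": [0.012, -0.2, 0], "delta_rot": [0, 0, 0], "fingers": 1}, {"dp": [0.012, -0.2, 0], "delta_rot": [0, 0, 0], "fingers": 1}])

```text
clock: 33.65
position: [0.465, -0.1075, 0.334]
ee_rot: [0.001, 0.001, 1.0, -0.001]
contact_force: [0.7, -0.4, 0.1]
width: 0.0857
gripper_force: 0.0
```

>>> servo_tool(moves=[{"dp": [0.012, -0.2, 0], "delta_rot": [0, 0, 0], "fingers": 1}, {"dp": [0.012, -0.2, 0], "delta_rot": [0, 0, 0], "fingers": 1}, {"dp": [0.012, -0.2, 0.05], "delta_rot": [0, 0, 0], "fingers": 1}, {"dp": [0.012, -0.2, 0.1], "delta_rot": [0, 0, 0], "fingers": 1}, {"dp": [0.008, 0, 0], "delta_rot": [0, 0, 0], "fingers": 1}])

```text
clock: 34.15
position: [0.453, -0.27, 0.3013]
ee_rot: [-0.001, 0.003, 1.0, -0.001]
contact_force: [0.2, 0.3, -0.2]
width: 0.0855
gripper_force: 0.0
```

>>> servo_tool(moves=[{"dp": [0, 0, 0], "delta_rot": [0, 0, 0], "fingers": 1}, {"dp": [0, 0, 0], "delta_rot": [0, 0, 0], "fingers": 1}, {"dp": [0, 0, 0], "delta_rot": [0, 0, 0], "fingers": 1}])

```text
clock: 34.45
position: [0.4544, -0.2649, 0.3049]
ee_rot: [0.002, -0.0, 1.0, -0.001]
contact_force: [-0.1, -0.2, 0.8]
width: 0.0854
gripper_force: 0.0
```

Run:
```python
from h import *
im,W,T=look(); save('k.png',im)
a=annulus(W,(.4545,-.3075),.12,.0275,.03,.003);print(a)
# exclude handle: rim plus pot top map
P=W[np.isfinite(W).all(-1)];q=P[(P[:,2]>.13)&(np.abs(P[:,0]-.52)<.1)&(np.abs(P[:,1]+.22)<.1)]
print('pot above .13: x',np.percentile(q[:,0],[1,50,99]),'y',np.percentile(q[:,1],[1,50,99]),'dist to steel',np.percentile(np.hypot(*(q[:,:2]-a[0]).T),[1,5]))
```

```text
34.45 [ 0.4544 -0.2649  0.3049] [[-1.0, -0.0, 0.003], [-0.0, 1.0, -0.001], [-0.003, -0.001, -1.0]] q [-6.610e-01  2.000e-01  1.607e+00  1.000e-03  1.331e+00 -2.232e+00] w 0.08538554707052667 0.0 [-0.1 -0.2  0.8]
(array([ 0.4522, -0.3066]), np.float64(0.75), 704, np.float64(0.1198))
pot above .13: x [0.43362653 0.44275598 0.5251961 ] y [-0.31852164 -0.24145408 -0.19407088] dist to steel [0.00279214 0.00974007]
```

View pics/k.png

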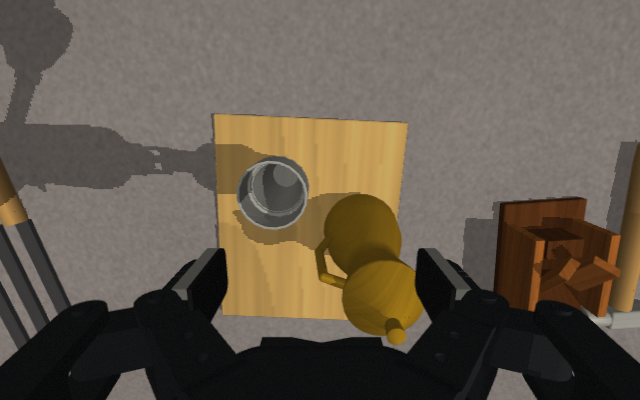

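Wrist view: steel's mouth is at (272,193). The pot's handle at (325,262) lies to its lower right with room for the fingers. Centre over steel and remeasure.

>>> servo_tool(moves=[{"dp": [0.005, -0.1, 0], "delta_rot": [0, 0, 0], "fingers": 1}, {"dp": [0.005, -0.109, 0], "delta_rot": [0, 0, 0], "fingers": 1}, {"dp": [0, 0, 0], "delta_rot": [0, 0, 0], "fingers": 1}, {"dp": [0, 0, 0], "delta_rot": [0, 0, 0], "fingers": 1}, {"dp": [0, 0, 0], "delta_rot": [0, 0, 0], "fingers": 1}])

```text
clock: 35.0
position: [0.4521, -0.3066, 0.3044]
ee_rot: [0.001, 0.0, 1.0, -0.0]
contact_force: [-0.3, 0.5, -0.6]
width: 0.0852
gripper_force: 0.0
```

Run:
```python
from h import *
im,W,T=look()
print(annulus(W,(.4525,-.307),.12,.0275,.03,.003),beaker(im,T,0,180,.184,.15,.31,0,60))
h=cv2.cvtColor(im,cv2.COLOR_RGB2HSV);m=np.isfinite(W).all(-1)&(h[...,0]>=19)&(h[...,0]<32)&(h[...,1]>150)&(W[...,2]>.09)&(W[...,2]<.23)&(np.hypot(W[...,0]-.52,W[...,1]+.218)<.09)
P=W[m];d=np.hypot(P[:,0]-.453,P[:,1]+.307);print('pot',P.min(0),P.max(0),d.min());k=P[np.argsort(d)[:5]];print(k)
```

```text
35.0 [ 0.4521 -0.3066  0.3044] [[-1.0, 0.0, 0.002], [0.0, 1.0, -0.001], [-0.002, -0.001, -1.0]] q [-7.240e-01  2.310e-01  1.566e+00  1.000e-03  1.342e+00 -2.295e+00] w 0.08524708946944332 0.0 [-0.3  0.5 -0.6]
(array([ 0.4522, -0.3073]), np.float64(0.69), 705, np.float64(0.1197)) (array([ 0.0003, -0.0006,  0.0023,  0.0004,  0.184 ]), np.float64(0.00029), 4002)
pot [ 0.48788514 -0.27172805  0.0900001 ] [ 0.54472701 -0.19227805  0.19090002] 0.06277810458981212
[[ 0.50472749 -0.27142814  0.11089987]
 [ 0.50337165 -0.26948636  0.10952603]
 [ 0.50407552 -0.27035543  0.11663445]
 [ 0.5041619  -0.27042455  0.10996485]
 [ 0.50293334 -0.26871831  0.11051667]]
```

>>> servo_tool(moves=[{"dp": [-0.001, -0.002, 0], "delta_rot": [0, 0, -0.9], "fingers": 1}, {"dp": [0, 0, 0], "delta_rot": [0, 0, -0.9], "fingers": 1}, {"dp": [0, 0, 0.12], "delta_rot": [0, 0, 0], "fingers": 1}, {"dp": [0, 0, 0.17], "delta_rot": [0, 0, 0], "fingers": 1}, {"dp": [0, 0, 0.17], "delta_rot": [0, 0, 0], "fingers": 1}])

```text
clock: 35.55
position: [0.4528, -0.3076, 0.2121]
ee_rot: [0.002, -0.09, 0.996, -0.001]
contact_force: [-0.3, -0.9, 0.3]
width: 0.0857
gripper_force: 0.0
```

>>> servo_tool(moves=[{"dp": [0, 0, 0.17], "delta_rot": [0, 0, 0], "fingers": 1}, {"dp": [0, 0, 0.115], "delta_rot": [0, 0, 0], "fingers": 1}, {"dp": [0, 0, 0], "delta_rot": [0, 0, 0], "fingers": 1}, {"dp": [0, 0, 0], "delta_rot": [0, 0, 0], "fingers": 1}])

```text
clock: 35.95
position: [0.4529, -0.308, 0.1557]
ee_rot: [0.001, -0.09, 0.996, -0.001]
contact_force: [-0.0, -0.2, 0.0]
width: 0.0855
gripper_force: 0.0
```

>>> servo_tool(moves=[{"dp": [0, 0, 0], "delta_rot": [0, 0, 0], "fingers": 0.4}, {"dp": [0, 0, 0], "delta_rot": [0, 0, 0], "fingers": 0.4}, {"dp": [0, 0, 0], "delta_rot": [0, 0, 0], "fingers": 0.4}, {"dp": [0, 0, 0], "delta_rot": [0, 0, 0], "fingers": 0.4}, {"dp": [0, 0, 0], "delta_rot": [0, 0, 0], "fingers": 0.4}], force=40)

```text
clock: 36.45
position: [0.4533, -0.3086, 0.1574]
ee_rot: [0.002, -0.089, 0.996, -0.002]
contact_force: [-0.1, 1.7, 4.1]
width: 0.0596
gripper_force: 42.7
```

Run:
```python
from h import *
im,W,T=look()
print(beaker(im,T,0,180,.037,.03,.18,0,60))
```

```text
36.45 [ 0.4533 -0.3086  0.1574] [[-0.984, -0.178, 0.005], [-0.178, 0.984, -0.003], [-0.004, -0.004, -1.0]] q [-7.250e-01  3.570e-01  1.782e+00  1.000e-03  9.970e-01 -2.475e+00] w 0.059595343344090376 42.742697468147526 [-0.1  1.7  4.1]
(array([ 0.0009, -0.0004, -0.0016,  0.0195,  0.0337]), np.float64(0.00038), 20166)
```

>>> servo_tool(moves=[{"dp": [0, 0, -0.08], "delta_rot": [0, 0, 0], "fingers": 0.4}, {"dp": [0, 0, -0.2], "delta_rot": [0, 0, 0], "fingers": 0.4}, {"dp": [0, 0, -0.24], "delta_rot": [0, 0, 0], "fingers": 0.4}, {"dp": [0, 0, -0.24], "delta_rot": [0, 0, 0], "fingers": 0.4}, {"dp": [0, 0, -0.24], "delta_rot": [0, 0, 0], "fingers": 0.4}])

```text
clock: 37.0
position: [0.4517, -0.3077, 0.3579]
ee_rot: [0.001, -0.089, 0.996, -0.001]
contact_force: [0.4, -0.3, -2.4]
width: 0.0595
gripper_force: 44.9
```

>>> servo_tool(moves=[{"dp": [0, 0, -0.2], "delta_rot": [0, 0, 0], "fingers": 0.4}, {"dp": [0, 0, -0.1], "delta_rot": [0, 0, 0], "fingers": 0.4}, {"dp": [0, 0, 0], "delta_rot": [0, 0, 0.9], "fingers": 0.4}, {"dp": [0, 0, 0], "delta_rot": [0, 0, 0.9], "fingers": 0.4}, {"dp": [0, 0, 0], "delta_rot": [0, 0, 0], "fingers": 0.4}])

```text
clock: 37.5
position: [0.4517, -0.3078, 0.416]
ee_rot: [0.002, 0.001, 1.0, -0.001]
contact_force: [0.9, 0.3, -1.8]
width: 0.0593
gripper_force: 44.9
```

>>> servo_tool(moves=[{"dp": [0, 0, 0], "delta_rot": [0, 0, 0], "fingers": 0.4}, {"dp": [0, 0, 0], "delta_rot": [0, 0, 0], "fingers": 0.4}])

```text
clock: 37.7
position: [0.4519, -0.3079, 0.4152]
ee_rot: [0.001, 0.0, 1.0, -0.001]
contact_force: [-0.3, -0.5, -3.1]
width: 0.0597
gripper_force: 44.9
```

Run:
```python
from h import *
im,W,T=look()
print(beaker(im,T,0,180,.037,.03,.18,0,60))
```

```text
37.7 [ 0.4519 -0.3079  0.4152] [[-1.0, 0.0, 0.002], [0.0, 1.0, -0.001], [-0.002, -0.001, -1.0]] q [-7.260e-01  1.900e-01  1.351e+00  1.000e-03  1.598e+00 -2.297e+00] w 0.05971362752131092 44.88515637135407 [-0.3 -0.5 -3.1]
(array([ 0.0009, -0.0005, -0.0024,  0.0185,  0.034 ]), np.float64(0.00039), 20375)
```

>>> servo_tool(moves=[{"dp": [-0.013, 0.1, 0], "delta_rot": [0, 0, 0], "fingers": 0.4}, {"dp": [-0.013, 0.2, 0], "delta_rot": [0, 0, 0], "fingers": 0.4}, {"dp": [-0.013, 0.2, 0], "delta_rot": [0, 0, 0], "fingers": 0.4}, {"dp": [-0.013, 0.2, 0], "delta_rot": [0, 0, 0], "fingers": 0.4}, {"dp": [-0.013, 0.2, 0], "delta_rot": [0, 0, 0], "fingers": 0.4}])

```text
clock: 38.25
position: [0.4651, -0.1266, 0.415]
ee_rot: [0.001, 0.001, 1.0, -0.0]
contact_force: [-0.1, 0.9, -3.0]
width: 0.0594
gripper_force: 44.9
```

>>> servo_tool(moves=[{"dp": [-0.013, 0.2, 0], "delta_rot": [0, 0, 0], "fingers": 0.4}, {"dp": [-0.013, 0.2, 0], "delta_rot": [0, 0, 0], "fingers": 0.4}, {"dp": [-0.013, 0.2, 0], "delta_rot": [0, 0, 0], "fingers": 0.4}, {"dp": [-0.013, 0.2, 0], "delta_rot": [0, 0, 0], "fingers": 0.4}, {"dp": [-0.013, 0.2, 0], "delta_rot": [0, 0, 0], "fingers": 0.4}])

```text
clock: 38.75
position: [0.4783, 0.0735, 0.415]
ee_rot: [0.001, 0.0, 1.0, -0.001]
contact_force: [0.8, -0.2, -2.2]
width: 0.0596
gripper_force: 44.9
```

>>> servo_tool(moves=[{"dp": [-0.013, 0.2, 0], "delta_rot": [0, 0, 0], "fingers": 0.4}, {"dp": [-0.013, 0.2, 0], "delta_rot": [0, 0, 0], "fingers": 0.4}, {"dp": [-0.013, 0.2, 0], "delta_rot": [0, 0, 0], "fingers": 0.4}, {"dp": [-0.013, 0.2, 0], "delta_rot": [0, 0, 0], "fingers": 0.4}, {"dp": [-0.013, 0.2, 0], "delta_rot": [0, 0, 0], "fingers": 0.4}])

```text
clock: 39.25
position: [0.4916, 0.2736, 0.4146]
ee_rot: [0.001, 0.0, 1.0, -0.001]
contact_force: [0.5, 0.4, -2.1]
width: 0.0594
gripper_force: 44.9
```

>>> servo_tool(moves=[{"dp": [0, 0.058, 0], "delta_rot": [0, 0, 0], "fingers": 0.4}, {"dp": [0, 0, 0.1], "delta_rot": [0, 0, 0], "fingers": 0.4}, {"dp": [0, 0, 0.2], "delta_rot": [0, 0, 0], "fingers": 0.4}, {"dp": [0, 0, 0.15], "delta_rot": [0, 0, 0], "fingers": 0.4}, {"dp": [0, 0, 0.05], "delta_rot": [0, 0, 0], "fingers": 0.4}])

```text
clock: 39.75
position: [0.4903, 0.2823, 0.3111]
ee_rot: [-0.002, 0.0, 1.0, -0.002]
contact_force: [-0.6, -0.5, -2.8]
width: 0.0592
gripper_force: 45.1
```

>>> servo_tool(moves=[{"dp": [0, 0, 0], "delta_rot": [0, 0, 0], "fingers": 0.4}, {"dp": [0, 0, 0], "delta_rot": [0, 0, 0], "fingers": 0.4}, {"dp": [0, 0, 0], "delta_rot": [0, 0, 0], "fingers": 0.4}])

```text
clock: 40.05
position: [0.493, 0.2836, 0.3167]
ee_rot: [0.003, 0.001, 1.0, 0.0]
contact_force: [-0.3, 0.0, -2.0]
width: 0.0591
gripper_force: 45.1
```

Run:
```python
from h import *
s=say(); c=s['position']
def pr(n,i,w,f,zlo,zhi,r):
    h=cv2.cvtColor(i,cv2.COLOR_RGB2HSV).astype(int)
    m=f(h)&np.isfinite(w).all(-1)&(np.hypot(w[...,0]-c[0],w[...,1]-c[1])<.04)&(w[...,2]>zlo)&(w[...,2]<zhi)
    P=w[m];print(n,circ(P,r))
br=lambda h:(h[...,0]>=17)&(h[...,0]<32)&(h[...,1]>90)
gr=lambda h:(h[...,1]<60)&(h[...,2]>60)
for n in('scene','side'):
    i,w=cloud(n); pr(n+' brass collar',i,w,br,.125,.152,.030); pr(n+' steel low',i,w,gr,c[2]-.135,c[2]-.08,.0205); pr(n+' steel collar',i,w,gr,c[2]-.07,c[2]-.04,.03)
```

```text
40.05 [0.493  0.2836 0.3167] [[-1.0, 0.001, 0.006], [0.001, 1.0, 0.0], [-0.006, 0.0, -1.0]] q [ 0.401  0.257  1.499 -0.002  1.379 -1.168] w 0.059114276144866466 45.08482187129829 [-0.3  0.  -2. ]
scene brass collar (array([0.491 , 0.2856]), np.float64(1.46), 294)
scene steel low (array([0.4938, 0.2865]), np.float64(1.55), 293)
scene steel collar (array([0.4921, 0.2872]), np.float64(1.44), 360)
side brass collar (array([0.4909, 0.2843]), np.float64(1.45), 316)
side steel low (array([0.4921, 0.2853]), np.float64(1.58), 309)
side steel collar (array([0.4932, 0.2852]), np.float64(1.33), 549)
```

>>> servo_tool(moves=[{"dp": [0.003, -0.004, 0.05], "delta_rot": [0, 0, 0], "fingers": 0.4}, {"dp": [0, 0, 0.09], "delta_rot": [0, 0, 0], "fingers": 0.4}, {"dp": [0, 0, 0.1], "delta_rot": [0, 0, 0], "fingers": 0.4}, {"dp": [0, 0, 0.08], "delta_rot": [0, 0, 0], "fingers": 0.4}, {"dp": [0, 0, 0.05], "delta_rot": [0, 0, 0], "fingers": 0.4}])

```text
clock: 40.65
position: [0.4908, 0.2821, 0.239]
ee_rot: [0.0, 0.001, 1.0, -0.001]
contact_force: [-0.5, 0.0, -1.8]
width: 0.0599
gripper_force: 45.1
```

>>> servo_tool(moves=[{"dp": [0, 0, 0.015], "delta_rot": [0, 0, 0], "fingers": 0.4}, {"dp": [0, 0, 0], "delta_rot": [0, 0, 0], "fingers": 0.4}, {"dp": [0, 0, 0], "delta_rot": [0, 0, 0], "fingers": 0.4}, {"dp": [0, 0, 0], "delta_rot": [0, 0, 0], "fingers": 0.4}])

```text
clock: 41.05
position: [0.492, 0.2827, 0.2385]
ee_rot: [0.002, 0.001, 1.0, -0.0]
contact_force: [-0.5, -0.5, -2.6]
width: 0.0597
gripper_force: 45.1
```

>>> servo_tool(moves=[{"dp": [0, 0, 0.012], "delta_rot": [0, 0, 0], "fingers": 0.4}, {"dp": [0, 0, 0], "delta_rot": [0, 0, 0], "fingers": 0.4}, {"dp": [0, 0, 0], "delta_rot": [0, 0, 0], "fingers": 0.4}])

```text
clock: 41.35
position: [0.4915, 0.2825, 0.2353]
ee_rot: [0.001, 0.001, 1.0, -0.001]
contact_force: [-0.1, -0.1, -2.7]
width: 0.0593
gripper_force: 45.1
```

>>> servo_tool(moves=[{"dp": [0, 0.003, 0.012], "delta_rot": [0, 0, 0], "fingers": 0.4}, {"dp": [0, 0, 0], "delta_rot": [0, 0, 0], "fingers": 0.4}, {"dp": [0, 0, 0.008], "delta_rot": [0, 0, 0], "fingers": 0.4}, {"dp": [0, 0, 0], "delta_rot": [0, 0, 0], "fingers": 0.4}])

```text
clock: 41.75
position: [0.4915, 0.2829, 0.231]
ee_rot: [0.001, 0.001, 1.0, -0.001]
contact_force: [1.1, -0.1, -2.2]
width: 0.0591
gripper_force: 45.1
```

>>> servo_tool(moves=[{"dp": [0, 0, 0.007], "delta_rot": [0, 0, 0], "fingers": 0.4}, {"dp": [0, 0, 0], "delta_rot": [0, 0, 0], "fingers": 0.4}, {"dp": [0, 0, 0], "delta_rot": [0, 0, 0], "fingers": 0.4}])

```text
clock: 42.05
position: [0.4915, 0.283, 0.2297]
ee_rot: [0.001, 0.001, 1.0, -0.001]
contact_force: [0.9, -1.0, -2.4]
width: 0.0597
gripper_force: 45.0
```

>>> servo_tool(moves=[{"dp": [0, 0, 0.007], "delta_rot": [0, 0, 0], "fingers": 0.4}, {"dp": [0, 0, 0], "delta_rot": [0, 0, 0], "fingers": 0.4}, {"dp": [0, 0, 0], "delta_rot": [0, 0, 0], "fingers": 0.4}])

```text
clock: 42.35
position: [0.4916, 0.283, 0.2286]
ee_rot: [0.001, 0.001, 1.0, -0.001]
contact_force: [-0.1, -0.7, -0.5]
width: 0.0594
gripper_force: 45.1
```

>>> servo_tool(moves=[{"dp": [0, 0, 0.006], "delta_rot": [0, 0, 0], "fingers": 0.4}, {"dp": [0, 0, 0], "delta_rot": [0, 0, 0], "fingers": 0.4}, {"dp": [0, 0, 0], "delta_rot": [0, 0, 0], "fingers": 0.4}])

```text
clock: 42.65
position: [0.4918, 0.2829, 0.2278]
ee_rot: [0.002, 0.001, 1.0, -0.001]
contact_force: [1.1, -1.9, 4.0]
width: 0.0596
gripper_force: 45.4
```

Contact at the expected home height (0.2278). Release, retreat and check.

>>> servo_tool(moves=[{"dp": [0, 0, 0], "delta_rot": [0, 0, 0], "fingers": 0.72}, {"dp": [0, 0, 0], "delta_rot": [0, 0, 0], "fingers": 0.8}, {"dp": [0, 0, 0], "delta_rot": [0, 0, 0], "fingers": 1}, {"dp": [0, 0, 0], "delta_rot": [0, 0, 0], "fingers": 1}, {"dp": [0, 0, 0], "delta_rot": [0, 0, 0], "fingers": 1}])

```text
clock: 43.15
position: [0.4916, 0.2832, 0.2271]
ee_rot: [0.001, 0.001, 1.0, -0.0]
contact_force: [0.0, -0.9, -0.6]
width: 0.0858
gripper_force: 0.0
```

>>> servo_tool(moves=[{"dp": [0, 0, -0.08], "delta_rot": [0, 0, 0], "fingers": 1}, {"dp": [0, 0, -0.18], "delta_rot": [0, 0, 0], "fingers": 1}, {"dp": [0, 0, -0.2], "delta_rot": [0, 0, 0], "fingers": 1}, {"dp": [0, 0, -0.15], "delta_rot": [0, 0, 0], "fingers": 1}, {"dp": [0, 0, -0.08], "delta_rot": [0, 0, 0], "fingers": 1}])

```text
clock: 43.65
position: [0.4919, 0.2836, 0.3686]
ee_rot: [0.003, 0.001, 1.0, 0.001]
contact_force: [0.9, 0.4, 0.2]
width: 0.0853
gripper_force: 0.0
```

>>> servo_tool(moves=[{"dp": [0, 0, 0], "delta_rot": [0, 0, 0], "fingers": 1}, {"dp": [0, 0, 0], "delta_rot": [0, 0, 0], "fingers": 1}, {"dp": [0, 0, 0], "delta_rot": [0, 0, 0], "fingers": 1}, {"dp": [0, 0, 0], "delta_rot": [0, 0, 0], "fingers": 1}])

```text
clock: 44.05
position: [0.4908, 0.283, 0.3636]
ee_rot: [-0.0, 0.001, 1.0, -0.001]
contact_force: [-0.7, -0.8, 0.4]
width: 0.0853
gripper_force: 0.0
```

Run:
```python
from h import *
im,W,T=look()
print(annulus(W,(.491,.283),.19,.0275,.03,.004),beaker(im,T,0,180,.172,.14,.3,0,60))
for n in('scene','side'):
    i,w=cloud(n);h=cv2.cvtColor(i,cv2.COLOR_RGB2HSV);near=np.isfinite(w).all(-1)&(np.hypot(w[...,0]-.491,w[...,1]-.284)<.04)
    for nm,m,lo,hi in(('steel',(h[...,1]<60)&(h[...,2]>60),.16,.2),('brass',(h[...,0]>=17)&(h[...,0]<32)&(h[...,1]>90),.1,.18),('copper',((h[...,0]<13)|(h[...,0]>170))&(h[...,1]>90),.07,.15)):
        P=w[near&m&(w[...,2]>lo)&(w[...,2]<hi)];print(n,nm,circ(P,.03),np.percentile(P[:,2],[1,99]).round(4))
```

```text
44.05 [0.4908 0.283  0.3636] [[-1.0, 0.001, -0.001], [0.001, 1.0, -0.002], [0.001, -0.002, -1.0]] q [ 0.401  0.237  1.413 -0.002  1.493 -1.168] w 0.0852950066080616 0.0 [-0.7 -0.8  0.4]
(array([0.4906, 0.2831]), np.float64(0.7), 811, np.float64(0.19)) (array([-0.0002,  0.0004, -0.0006,  0.0068,  0.1729]), np.float64(0.00028), 4401)
scene steel (array([0.492 , 0.2859]), np.float64(1.48), 508) [0.1605 0.1924]
scene brass (array([0.491 , 0.2849]), np.float64(0.96), 247) [0.1224 0.1574]
scene copper (array([0.4908, 0.2846]), np.float64(1.22), 286) [0.0709 0.1217]
side steel (array([0.4906, 0.2845]), np.float64(1.7), 604) [0.1605 0.1932]
side brass (array([0.4919, 0.2837]), np.float64(0.67), 272) [0.1244 0.1599]
side copper (array([0.4922, 0.2836]), np.float64(0.82), 310) [0.071  0.1226]
```

The steel rim is at 0.190, exactly 35 mm above the brass, and the stack is centred and upright with the robot clear. Hand in.

```bash
python3 -c "
from rig import manip
print(manip.sign_off())"
```

```text
the job is handed in; nothing more can be done
None
```

The job is handed in: copper stands in the blue ring with brass nested in it and steel in the brass, rims measured at 0.120, 0.155 and 0.190 m, all released, with no contact with the pot, bottle or hammer noticed; the judge's verdict was not shown.

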